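Lock the setting of a balancing valve with its memory spindle

TASK

The balancing valve clamped on the bench has already been set with its blue handwheel; now lock that setting. Turn only the small brass memory spindle in the middle of the handwheel clockwise until you feel it come up against its stop and snug it there with about 0.1 N m, not forcing it and without the handwheel turning along, then put the red cap over the spindle, fully home and square on the handwheel, and let go. Leave the other things on the bench where they are.

Things in the scene. Friction and masses are not known exactly. Their poses are not given: they have to be found in the camera images.
- valve: Brass balancing valve in a horizontal copper pipe, held in two grey saddles on a steel plate 110 x 310 mm, fixed to the bench. Origin: centre of the plate's underside; the pipe runs along y, the two test points (red and blue ends) point to -x; z up. The handwheel's axis is the vertical through the origin. Below the handwheel nothing is higher than 100 mm; pipe and saddles reach 77 mm.
- wheel_face (a point): Centre of the flat upper face of the blue lobed handwheel (82 mm across, 32 mm thick), on its vertical axis, 132 mm above the bench. A round blue collar, 30.4 mm diameter, 6 mm high, bevelled to 24 mm at its top, stands on the face round the spindle and centres the cap.
- wheel_mark (a point): White index mark on the handwheel's face, 35.5 mm from its axis; it turns with the handwheel. The handwheel turns stiffly (about 0.5 N m) and must stay as it is set: more than that on the spindle once at its stop, which is inside the handwheel, or fingers pressed on the face while turning, drags it round.
- spindle_top (a point): Centre of the top of the memory spindle: upright knurled brass cylinder, 16 mm diameter, on the handwheel's axis, 28 mm above its face (22 mm above the collar). It turns clockwise seen from above with a friction of about 0.04 N m, stays where it is left, and meets its stop 0.5 to 2.6 rad on, depending on the valve's setting. It does not move up or down.
- memory_stop (a joint): How far the stop inside the hub gives under the spindle, rad: 0 while the spindle has not reached it, then 1 rad per N m with which the spindle bears on it (on top of the spindle's own friction). Snug is 0.04 to 0.13 rad; beyond that the spindle is being forced. When the spindle is let go, its friction keeps only about 0.04 rad of this, which is right.
- cap: Round red plastic cap, 41 mm outer diameter, 38 mm high, open below (34 mm inner diameter, 34 mm deep), about 35 g, standing mouth down on the bench. Origin: centre of its open lower rim; z up. It drops over the spindle and round the collar (about 1.3 mm clearance all round) until its rim rests on the handwheel's face.
- spray_can: Bystander: green spray can, 65 mm diameter, about 170 mm high, upright. Origin: centre of its base.
- wrench: Bystander: wrench, 200 mm long, lying along its own x. Origin about its middle, on the bench.
- screwdriver: Bystander: screwdriver, 200 mm long, lying along its own x. Origin about its middle, on the bench.
- union_nut: Bystander: brass union nut (ring), 42 mm diameter, 18 mm high. Origin: centre of its underside.
- tape_measure: Bystander: yellow and black tape measure, 70 x 40 x 62 mm. Origin: centre of its underside.
- drain_cap: Bystander: small black cap, 28 mm diameter, 20 mm high. Origin: centre of its underside.
Not all that is in view belongs to the job. There is more than one size of the cap; the one meant has the size given above.

How it is judged (in metres and radians):
On the way:
1. the spindle is snug on its stop (loaded by more than 0.04 rad, about 0.04 N m), the cap not yet on the valve (value of joint memory_stop above 0.04 rad and horizontal distance between cap and wheel_face above 0.06 m), for 0.3 s.
At the end, for the whole second after the job is handed in: The spindle still bears on its stop (stop loaded by more than 0.015 rad), the handwheel's mark is within 3 mm of where it was, and the cap stands released and at rest over the spindle: centred within 3 mm, its rim within 2 mm of the handwheel's face, upright within 0.06 rad (value of joint memory_stop above 0.015 rad and distance of wheel_mark from where it was at the start of the episode below 0.003 m and horizontal distance between cap and wheel_face below 0.003 m and z of cap in the frame of wheel_face below 0.002 m and angle between cap's own z axis and vertical below 0.06 rad and linear speed of cap below 0.02 m/s); the robot touches nothing.
It fails at once if the handwheel is dragged round (its mark moves more than 3 mm, about 5 degrees) (distance of wheel_mark from where it was at the start of the episode above 0.003 m).
It fails at once if the spindle is forced against its stop (loaded beyond 0.13 rad, about 0.13 N m) (value of joint memory_stop above 0.13 rad).
It fails at once if a bystander is knocked or moved by more than 40 mm (distance of any of spray_can, wrench, screwdriver, union_nut, tape_measure, drain_cap from where it was at the start of the episode above 0.04 m).
It also fails if it takes over 72 s, if anything falls off the work surface, if the arm or the gripper's body presses on something with over 40 N, if the wrist force passes 120 N, or if a joint passes its speed limit or range.

ROBOT

A 6-joint arm with a two-finger parallel gripper is mounted at the origin on the work surface. World frame = base frame: x ahead of the robot, y to its left, z up, the work surface at z = 0. Lengths are in m, angles in degrees, forces in N, time in s.
With the tool pointing down it reaches from about 0.4 to 0.825 m from the base axis. Payload 7 kg.
Tool frame: the origin (TCP) lies on the centre line of the jaws, within the pads' length; the fingertips stand 19 mm ahead of it and the grasp point (between the pads) is the TCP; z points along the fingers, y is the line along which they close (so a half turn about z gives the same grasp; the last joint's range is limited). The gripper opens to 88 mm and grips with 3 to 60 N. Pads are 19 mm wide; open, the fingers measure 130 mm over their backs; the gripper's body (78 mm by 193 mm) begins 47 mm behind the grasp point.
Start: joints at [16.507, 20.546, 0.682, 0, -70.136, -16.507], TCP at [0.675, -0, 0.215] pointing down, gripper open.
Joint ranges: [-176.03, 176.03], [-82.01, 121.73], [-58.28, 71.71], [-173.87, 95.51], [-174.79, -0.11], [-173.66, 173.66]. Speed limits (degrees/s): [136.94, 136.94, 172.46, 180, 180, 180].

INTERFACE

Orientations are given as [roll, pitch, yaw] about the fixed x, y, z axes, in that order (R = Rz(yaw) Ry(pitch) Rx(roll)).
In Python, from plant import get_state, capture, close_job gives the robot as it stands.
- The arm moves only by the tool apply_moves, never from a script. Its argument "targets" is a list of rows, each a list of 7 numbers: the opening, from 0 (shut) to 1 (fully open), then the shift along the tool's x, y, z normalised to -1 to 1, where 1 is 1000 mm, then the turn, a rotation vector about the tool's x, y, z normalised to -1 to 1, where 1 is 90 degrees. In form: [[claw, tx, ty, tz, ax, ay, az], ...]. A call has 1 to 20 rows; each row shifts and turns the commanded pose from where the row before left it, along the tool's axes as they then stand; what a row does not reach is not made up. A row lasts 1/12 s, in which the tool goes at most 41.7 mm and 7.16 degrees, less where a joint would pass 70% of its speed; a pose out of reach is approached as far as the arm can. A call with a number of a shift or a turn outside -1 to 1 is refused whole. A call with a gripper value outside its range is refused whole. The fingers move at their own pace and stop on an object; "newtons" is the grip in N (left out, the last holds). Time passes only in rows, so rows that do not move let the fingers close. It gives the time, the measured TCP pose, the force, the opening and the grip force at its end, in the units of the state.
- get_state(): the state, without advancing time (a new reading comes with each control period).
- capture(name): name is "scene" or "side" or "wrist"; returns a dict with "frame" (400x640x3 uint8, red, green, blue), "range_z" (400x640 float32, m along the optical axis (not along the pixel's ray), 0 where there is no reading), "camera_matrix" (3x3 intrinsics, pixels), "k1" (the pictures are not rectified: a ray, as slopes to the right and down, at radius r is drawn at 1 + k1 r^2 times it, then the intrinsics apply), "T" (4x4, takes a point from camera to world coordinates). Camera axes: x right, y down, z forward; pixel columns grow to the right and rows downward; lengths in m; the calibration is good to about 2 mm. A picture is of the moment at which its call begins.
- close_job(): hands the job in; it is judged then, once.
The state is a dict: "time_s": time; "joints": joint angles; "qd": joint speeds; "joint_torque": joint torques, N m; "tcp_pos": TCP position; "eef_rot": TCP orientation; "contact_force": force on the tool from outside, world axes, zero at the start; "moment": the same for the moment, N m; "gripper_width": finger opening in m; "gripper_force": force on a finger pad.
Only numpy, scipy, OpenCV 4.12 (cv2) and the standard library are available. Lean on these libraries where they do the work, as an engineer would, in place of code of your own. Each camera call takes 0.05 s, during which the arm holds its last target. There are 200 camera calls.

## Working session

There is one attempt and no reset: what is moved stays moved. The work goes in short steps, Python scripts to look and compute and a tool call to move; the robot and the scene stay as the last step left them, time stands still between calls to the robot, and variables do not carry over. Pictures are saved under pics/ and viewed, at most 10 in all, crops included, and the job is handed in when it is done.

Besides the shell and the picture viewer there is one more tool, called as name([rows], argument=value, ...), one row to a line, values as JSON. apply_moves: Moves the arm, as the interface text tells. Scaled input: -1 to 1 covers 1000 mm each way for a shift and 90 degrees each way for a turn. Its arguments: {"type":"object","properties":{"targets":{"type":"array","items":{"type":"array","items":{"type":"number"}}},"newtons":{"type":"number"}},"required":["targets"]}

```bash
mkdir -p pics
cat > h.py <<'E'
import numpy as np, cv2
from plant import get_state, capture, close_job
def pts(c):
    "world point per pixel from depth"
    K=np.array(c["camera_matrix"]);h,w=c["range_z"].shape
    u,v=np.meshgrid(np.arange(w),np.arange(h))
    k=float(c["k1"]); d=np.array([(u-K[0,2])/K[0,0],(v-K[1,2])/K[1,1]]); s=d.copy()
    for _ in range(10): s=d/(1+k*(s**2).sum(0))
    T=np.array(c["T"]); ray=np.stack([s[0],s[1],np.ones_like(s[0])],-1)
    rw=ray@T[:3,:3].T
    return rw*c["range_z"][...,None]+T[:3,3], rw, T[:3,3]
def onplane(c,u,v,z):
    _,rw,o=pts(c); r=rw[int(round(v)),int(round(u))]; return o+r*(z-o[2])/r[2]
def save(n,im): cv2.imwrite(f"pics/{n}.png",cv2.cvtColor(im,cv2.COLOR_RGB2BGR))
E
cat > a.py <<'E'
from h import *
print(get_state())
for n in("scene","side"):
    c=capture(n); np.save(n+".npy",c,allow_pickle=True); save(n+"0",c["frame"])
    P,_,o=pts(c); print(n,o.round(3),np.array(c["T"])[:3,2].round(2)); hsv=cv2.cvtColor(c["frame"],cv2.COLOR_RGB2HSV)
    H,S,V=cv2.split(hsv)
    for nm,m in(("red",((H<8)|(H>172))&(S>130)&(V>60)),("blue",(H>98)&(H<125)&(S>120)&(V>40))):
        k,l,st,ce=cv2.connectedComponentsWithStats(m.astype(np.uint8))
        for i in range(1,k):
            if st[i,4]>25:
                q=P[(l==i)&(c["range_z"]>0)]
                print(nm,st[i],ce[i].round(1),np.percentile(q,[3,50,97],axis=0).round(3).tolist() if len(q) else None)
E
python3 a.py
```

```text
{'time_s': 0.0, 'joints': array([ 1.65055940e+01,  2.05899298e+01,  6.32128490e-01, -2.09382695e-02,
       -7.01363964e+01, -1.65070414e+01]), 'qd': array([-0.11924944,  0.02756305,  0.11176982, -0.06158293,  0.02513787,
       -0.10265666]), 'joint_torque': array([-8.00930356e-04, -5.82726967e+01,  2.93058443e+01,  6.99745238e+00,
        6.93249181e-03, -2.06530804e-04]), 'tcp_pos': array([ 6.74468314e-01, -4.53083035e-05,  2.13624636e-01]), 'eef_rot': array([ 1.79904092e+02, -7.89537315e-03, -9.00085714e+01]), 'contact_force': array([ 0.02898789, -0.1311856 ,  0.22942961]), 'moment': array([-0.04437203, -0.00645305,  0.00092677]), 'gripper_force': 0.0, 'gripper_width': 0.08785739049692864}
scene [1.035 0.642 1.202] [-0.37 -0.48 -0.8 ]
red [348   0  39  18 380] [369.8   6.2] [[-0.649, -1.137, -0.218], [-0.561, -0.997, -0.188], [0.445, 0.077, 0.7]]
red [ 422    0   65   65 1768] [459.8  28.2] [[-0.931, -0.567, -0.305], [-0.604, -0.461, -0.006], [0.189, 0.139, 0.619]]
red [ 568    0   72   38 1327] [615.3  11.9] [[-0.66, 0.025, 0.291], [-0.598, 0.157, 0.321], [-0.589, 0.241, 0.349]]
[... 3775 characters left out ...]
1.181, 0.229]]
blue [ 113   86   55  114 2614] [136.6 137.4] [[0.152, 0.476, 0.034], [0.272, 0.536, 0.173], [0.349, 0.629, 0.274]]
blue [ 292  110   46   49 1102] [311.5 135.1] [[0.762, 0.274, 0.008], [0.785, 0.353, 0.056], [0.931, 0.407, 0.086]]
blue [  0 130  23  62 953] [ 12.2 162.8] [[-0.149, 0.569, -0.232], [-0.093, 1.15, -0.148], [-0.025, 1.426, 0.257]]
blue [281 186  29  24 510] [295.4 197.8] [[0.473, 0.006, 0.11], [0.501, 0.031, 0.131], [0.541, 0.075, 0.14]]
blue [ 420  191  130  104 5579] [481.  241.1] [[0.762, -0.481, 0.003], [0.831, -0.355, 0.053], [0.934, -0.206, 0.086]]
blue [270 207  10   6  50] [274.4 209.7] [[0.445, 0.063, 0.015], [0.457, 0.069, 0.085], [0.502, 0.148, 0.091]]
```

View pics/scene0.png

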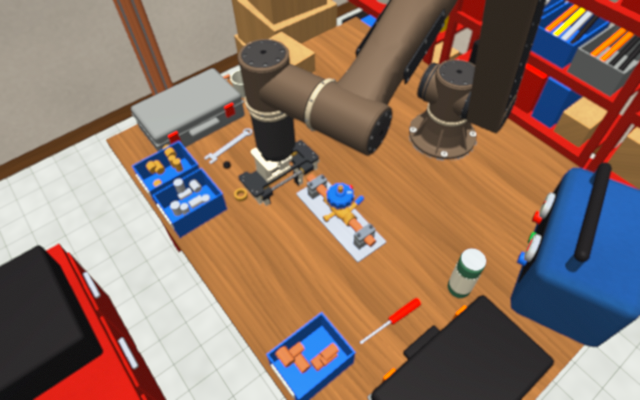

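Run:
```python
from h import *
c=np.load("side.npy",allow_pickle=True).item()
im=cv2.resize(c["frame"][180:330,230:430],None,fx=4,fy=4,interpolation=cv2.INTER_CUBIC); save("sidecrop",im)
```

```text
(no output)
```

View pics/sidecrop.png

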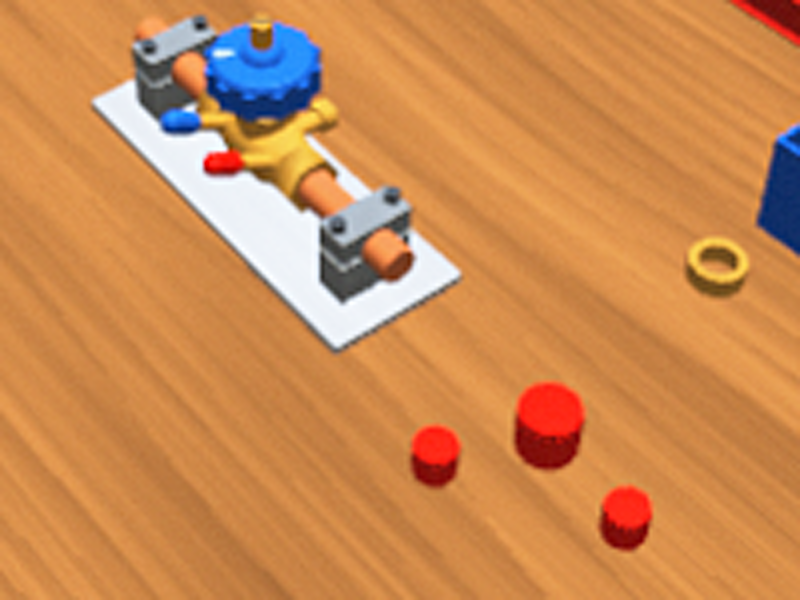

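The crop shows the blue handwheel with its brass spindle at (262,30), i.e. side pixel (295,187), and three red caps. At side pixels, the caps are A (339,294) about 12 px wide and 30 mm high, B (367,286) about 17 px wide and 40 mm high, and C (386,309) about 13 px wide and 30 mm high. Only B fits 41 x 38 mm, and the enlarged crop confirms it.

Run:
```python
from h import *
for n in("side","scene"):
    c=np.load(n+".npy",allow_pickle=True).item(); P,rw,o=pts(c); H,S,V=cv2.split(cv2.cvtColor(c["frame"],cv2.COLOR_RGB2HSV))
    g=c["range_z"]>0
    # rays onto plane of the wheel face / spindle top / cap top
    def pl(m,z):
        r=rw[m]; return o+r*((z-o[2])/r[:,2])[:,None]
    win=np.zeros_like(g); 
    if n=="side": win[180:213,278:313]=1
    else: win[180:212,322:358]=1
    blue=win&(H>98)&(H<125)&(S>120)&(P[...,2]>.122)
    q=pl(blue,.132); 
    print(n,"wheel face circle",cv2.minEnclosingCircle(q[:,:2].astype(np.float32)))
    br=win&(H>10)&(H<35)&(S>100); k,l,st,ce=cv2.connectedComponentsWithStats(br.astype(np.uint8))
    for i in range(1,k):
        if st[i,4]>8:
            q=P[l==i]; top=q[:,2]; print("brass",st[i],np.median(q,0).round(3),top.min().round(3),top.max().round(3), pl(l==i,.16).mean(0).round(3), pl(l==i,.149).mean(0).round(4))
    if n=="side":
        for name,(u,v),h in(("A",(339,294),.028),("B",(367,286),.038),("C",(386,309),.028)):
            m=np.zeros_like(g); m[v-13:v+13,u-11:u+11]=1
            m&=((H<8)|(H>172))&(S>130)
            t=m&(V>190); q=pl(t,h)
            print(name,t.sum(),cv2.minEnclosingCircle(q[:,:2].astype(np.float32)),q.mean(0).round(4),"dz",np.percentile(P[t][:,2],[50,90]).round(4))
```

```text
side wheel face circle ((0.5046552419662476, 0.03824446722865105), 0.043130915611982346)
brass [278 180  35  33 490] [0.598 0.129 0.003] -0.004 0.897 [0.493 0.015 0.16 ] [0.501  0.0252 0.149 ]
A 93 ((0.4416791796684265, -0.21809108555316925), 0.014724909327924252) [ 0.4416 -0.218   0.028 ] dz [0.0273 0.0293]
B 178 ((0.5098177194595337, -0.24831673502922058), 0.021562611684203148) [ 0.5094 -0.2481  0.038 ] dz [0.0382 0.0406]
C 101 ((0.5004579424858093, -0.3255060315132141), 0.015229729935526848) [ 0.5002 -0.3248  0.028 ] dz [0.0272 0.0293]
scene wheel face circle ((0.5163801312446594, 0.046678077429533005), 0.04076557978987694)
brass [328 180  30  18 139] [ 0.397 -0.041 -0.   ] -0.007 0.009 [0.486 0.049 0.16 ] [0.4801 0.0425 0.149 ]
brass [322 186   6  18  42] [ 0.517 -0.026  0.062] 0.052 1.202 [0.562 0.033 0.16 ] [0.5567 0.0268 0.149 ]
brass [339 187   3   5  13] [0.514 0.045 0.158] 0.151 0.163 [0.515 0.047 0.16 ] [0.5094 0.0411 0.149 ]
brass [330 202  28  10 118] [0.503 0.063 0.069] -0.004 0.111 [0.547 0.108 0.16 ] [0.5417 0.1019 0.149 ]
```

Largest cap, B, is at (0.510,-0.248) with its top at 0.038. The spindle is near (0.513,0.042). Next I move above the wheel and look with the wrist camera.

apply_moves([
  [1, -0.008, 0.033, -0.012, 0, 0, 0],
  [1, -0.008, 0.033, -0.012, 0, 0, 0],
  [1, -0.008, 0.033, -0.012, 0, 0, 0],
  [1, -0.008, 0.032, -0.012, 0, 0, 0],
  [1, -0.01, 0.032, -0.012, 0, 0, 0],
  [1, 0, 0, 0, 0, 0, 0],
  [1, 0, 0, 0, 0, 0, 0],
  [1, 0, 0, 0, 0, 0, 0],
])

```text
time_s: 0.77
tcp_pos: [0.512, 0.0422, 0.2747]
eef_rot: [-180.0, 0.0, -90.0]
contact_force: [-0.8, -0.4, 0.3]
gripper_width: 0.0882
gripper_force: 0.0
```

```bash
cat > w.py <<'E'
import sys
from h import *
s=get_state(); print({k:np.round(s[k],4).tolist() for k in("time_s","joints","tcp_pos","eef_rot","contact_force","moment")})
c=capture("wrist"); np.save("wrist.npy",c,allow_pickle=True); save(sys.argv[1],c["frame"])
print(np.round(c["T"],3).tolist())
E
python3 w.py w1
```

```text
{'time_s': 0.7667, 'joints': [26.6271, 3.1176, -13.7789, -0.0079, -73.0648, -26.5883], 'tcp_pos': [0.512, 0.0422, 0.2747], 'eef_rot': [-179.9687, 0.0241, -89.9634], 'contact_force': [-0.7991, -0.3579, 0.3029], 'moment': [0.0572, -0.0561, 0.0271]}
[[-1.0, -0.002, -0.0, 0.511], [-0.002, 0.951, 0.311, -0.043], [-0.001, 0.311, -0.951, 0.445], [0.0, 0.0, 0.0, 1.0]]
```

View pics/w1.png

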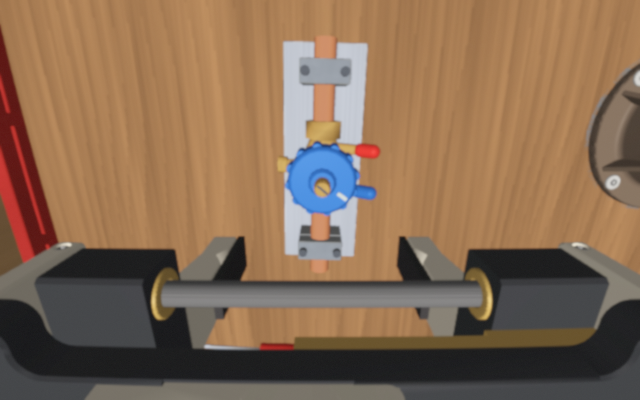

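The wrist picture shows the handwheel at (322,180), the spindle at (322,187) and the white mark at (343,197). Now to measure it.

```bash
cat > m.py <<'E'
from h import *
c=np.load("wrist.npy",allow_pickle=True).item(); P,rw,o=pts(c); H,S,V=cv2.split(cv2.cvtColor(c["frame"],cv2.COLOR_RGB2HSV))
def pl(m,z):
    r=rw[m]; return o+r*((z-o[2])/r[:,2])[:,None]
g=c["range_z"]>0
b=g&(H>98)&(H<125)&(S>120)&(abs(P[...,2]-.132)<.005)&(abs(P[...,1]-.045)<.06)&(abs(P[...,0]-.513)<.06)
q=pl(b,.132)[:,:2].astype(np.float32); print("wheel",b.sum(),cv2.minEnclosingCircle(q),q.mean(0),np.median(P[b][:,2]))
s=g&(H>10)&(H<35)&(S>80)&(abs(P[...,2]-.160)<.004)&(abs(P[...,1]-.045)<.04)&(abs(P[...,0]-.513)<.04)
q=pl(s,.160)[:,:2].astype(np.float32); print("spindle",s.sum(),cv2.minEnclosingCircle(q),q.mean(0),np.median(P[s][:,2]))
w=g&(S<90)&(V>150)&(abs(P[...,2]-.133)<.004)&(np.hypot(P[...,0]-.512,P[...,1]-.044)<.044)
q=pl(w,.132); print("mark",w.sum(),q.mean(0) if w.any() else None)
E
python3 m.py
```

```text
wheel 3118 ((0.5101661682128906, 0.04083183780312538), 0.039475586265325546) [0.5112812  0.03902974] 0.13225455534148314
spindle 160 ((0.5113298892974854, 0.04118242859840393), 0.008005507290363312) [0.5110332  0.04147001] 0.16028090183040247
mark 83 [0.4953801  0.06008682 0.132     ]
```

apply_moves([
  [0.4, 0.001, 0.001, 0, 0, 0, 0],
  [0.4, 0, 0, 0, 0, 0, -0.074],
  [0.4, 0, 0, 0, 0, 0, -0.074],
  [0.4, 0, 0, 0, 0, 0, -0.074],
  [0.4, 0, 0, 0, 0, 0, -0.074],
  [0.4, 0, 0, 0, 0, 0, -0.074],
  [0.4, 0, 0, 0, 0, 0, -0.074],
  [0.4, 0, 0, 0, 0, 0, -0.074],
  [0.4, 0, 0, 0, 0, 0, -0.074],
  [0.4, 0, 0, 0, 0, 0, -0.074],
  [0.4, 0, 0, 0, 0, 0, -0.074],
  [0.4, 0, 0, 0, 0, 0, -0.074],
  [0.4, 0, 0, 0, 0, 0, -0.074],
  [0.4, 0, 0, 0.02, 0, 0, 0],
  [0.4, 0, 0, 0.02, 0, 0, 0],
  [0.4, 0, 0, 0.02, 0, 0, 0],
  [0.4, 0, 0, 0, 0, 0, 0],
  [0.4, 0, 0, 0, 0, 0, 0],
])

```text
time_s: 2.32
tcp_pos: [0.5108, 0.0403, 0.2134]
eef_rot: [179.9, 0.2, -10.1]
contact_force: [0.1, 0.1, 0.3]
gripper_width: 0.0353
gripper_force: 0.0
```

```bash
python3 w.py w2; python3 m.py
```

```text
{'time_s': 2.3167, 'joints': [26.5064, 5.3109, -19.49, 0.0143, -65.4187, 53.3694], 'tcp_pos': [0.5108, 0.0403, 0.2134], 'eef_rot': [179.8585, 0.1686, -10.1184], 'contact_force': [0.0877, 0.1249, 0.3064], 'moment': [-0.0556, -0.0487, -0.0097]}
[[-0.175, -0.935, -0.308, 0.594], [-0.985, 0.166, 0.053, 0.025], [0.002, 0.312, -0.95, 0.384], [0.0, 0.0, 0.0, 1.0]]
wheel 4524 ((0.513253927230835, 0.04307888448238373), 0.039662525057792664) [0.51575077 0.04187016] 0.13222302632002284
spindle 258 ((0.5125226974487305, 0.04240752011537552), 0.00820612907409668) [0.51287866 0.04257751] 0.16016330704317672
mark 101 [0.48998952 0.05409877 0.132     ]
```

apply_moves([
  [0.4, 0, -0.0015, 0.02, 0, 0, 0],
  [0.4, 0, 0, 0.02, 0, 0, 0],
  [0.4, 0, 0, 0.0125, 0, 0, 0],
  [0.4, 0, 0, 0, 0, 0, 0],
  [0.1, 0, 0, 0, 0, 0, 0],
  [0.1, 0, 0, 0, 0, 0, 0],
  [0.1, 0, 0, 0, 0, 0, 0],
  [0.1, 0, 0, 0, 0, 0, 0],
  [0.1, 0, 0, 0, 0, 0, 0],
  [0.1, 0, 0, 0, 0, 0, 0],
], newtons=10)

```text
time_s: 3.2
tcp_pos: [0.5114, 0.0425, 0.1625]
eef_rot: [-180.0, -0.0, -10.1]
contact_force: [0.1, 0.2, 0.5]
gripper_width: 0.0095
gripper_force: 0.0
```

```bash
cat > s.py <<'E'
from h import *
s=get_state(); print({k:np.round(s[k],4).tolist() for k in("time_s","joints","tcp_pos","eef_rot","contact_force","moment","gripper_width","gripper_force")})
E
python3 s.py
```

```text
{'time_s': 3.2, 'joints': [26.7007, 7.6916, -23.8347, 0.0051, -58.4276, 53.2176], 'tcp_pos': [0.5114, 0.0425, 0.1625], 'eef_rot': [-179.9759, -0.0395, -10.0791], 'contact_force': [0.1494, 0.2027, 0.4597], 'moment': [-0.1803, 0.0366, -0.0046], 'gripper_width': 0.0095, 'gripper_force': 0.0}
```

The fingers closed to 9.5 mm without any force, so they missed the 16 mm spindle. I'll take another look.

```bash
python3 w.py w3; python3 m.py
```

```text
{'time_s': 3.2, 'joints': [26.7007, 7.6916, -23.8347, 0.0051, -58.4276, 53.2176], 'tcp_pos': [0.5114, 0.0425, 0.1625], 'eef_rot': [-179.9759, -0.0395, -10.0791], 'contact_force': [0.1494, 0.2027, 0.4597], 'moment': [-0.1803, 0.0366, -0.0046]}
[[-0.174, -0.937, -0.304, 0.594], [-0.985, 0.165, 0.055, 0.027], [-0.001, 0.309, -0.951, 0.333], [0.0, 0.0, 0.0, 1.0]]
wheel 5370 ((0.5137647986412048, 0.04241282492876053), 0.039085593074560165) [0.5226137  0.04096568] 0.1322021194394567
spindle 344 ((0.5126052498817444, 0.042684394866228104), 0.008406947366893291) [0.51330805 0.04203341] 0.16007740608059345
mark 16 [0.4902193  0.05081233 0.132     ]
```

View pics/w3.png

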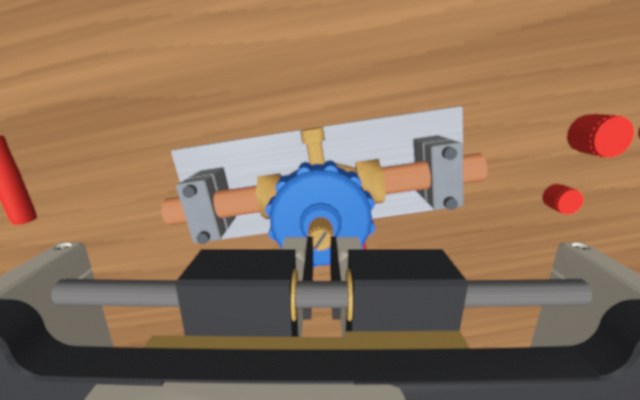

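Run:
```python
from h import *
c=np.load("wrist.npy",allow_pickle=True).item(); P,rw,o=pts(c)
K=np.array(c["camera_matrix"]);print(K.tolist(),c["k1"])
T=np.linalg.inv(np.array(c["T"]))
for z in(.1625,.1435,.160,.138):
    p=T@[.5114,.0425,z,1]; print(z,(K@(p[:3]/p[2]))[:2].round(1),p[2])
im=cv2.resize(c["frame"][200:300,260:380],None,fx=6,fy=6,interpolation=cv2.INTER_CUBIC); save("w3c",im)
print(P[238:262:3,300:341:4,2].round(3))
```

```text
[[305.635398598043, 0.0, 321.2994257997449], [0.0, 305.635398598043, 196.6219860913815], [0.0, 0.0, 1.0]] -0.03371698255981221
0.1625 [320.6 240.7] 0.18826553579084881
0.1435 [320.7 228.1] 0.20633681557206068
0.16 [320.6 238.9] 0.19064333576206088
0.138 [320.8 224.9] 0.2115679755087273
[[0.181 0.182 0.178 0.178 0.161 0.16  0.16  0.161 0.177 0.178 0.181]
 [0.186 0.184 0.183 0.181 0.161 0.161 0.161 0.16  0.181 0.181 0.184]
 [0.188 0.188 0.186 0.186 0.16  0.161 0.161 0.16  0.186 0.185 0.188]
 [0.191 0.191 0.189 0.189 0.161 0.16  0.161 0.159 0.189 0.19  0.192]
 [0.195 0.193 0.192 0.192 0.132 0.159 0.133 0.133 0.191 0.192 0.195]
 [0.196 0.194 0.195 0.194 0.133 0.132 0.132 0.133 0.195 0.196 0.194]
 [0.197 0.193 0.199 0.198 0.132 0.132 0.133 0.132 0.199 0.199 0.195]
 [0.205 0.193 0.203 0.198 0.132 0.133 0.132 0.132 0.202 0.201 0.194]]
```

View pics/w3c.png

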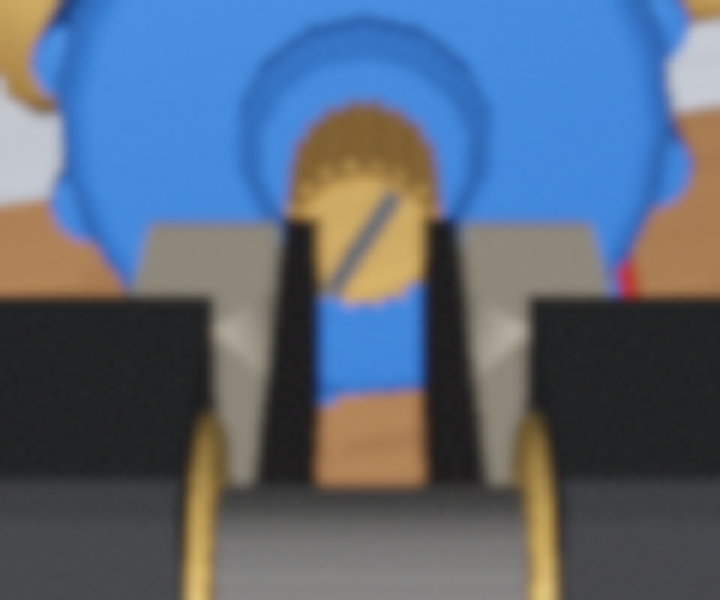

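Run:
```python
from h import *
c=np.load("wrist.npy",allow_pickle=True).item(); P,rw,o=pts(c)
for r in range(228,290,4): print(r,[tuple((P[r,u]*1000).round(0).astype(int).tolist()) for u in(290,300,310,331,345)])
```

```text
228 [(510, 65, 132), (511, 57, 135), (516, 49, 151), (514, 35, 152), (503, 26, 132)]
232 [(508, 66, 133), (506, 59, 132), (517, 48, 159), (514, 35, 158), (500, 27, 132)]
236 [(505, 66, 133), (503, 59, 133), (521, 47, 175), (519, 35, 174), (497, 27, 131)]
240 [(525, 57, 184), (524, 51, 184), (521, 47, 180), (520, 35, 181), (520, 28, 184)]
244 [(525, 56, 189), (524, 51, 188), (521, 46, 185), (519, 35, 185), (520, 28, 189)]
248 [(525, 56, 193), (524, 51, 194), (522, 46, 190), (520, 35, 190), (520, 28, 194)]
252 [(551, 45, 249), (523, 51, 196), (521, 46, 194), (519, 36, 194), (520, 29, 197)]
256 [(551, 45, 251), (522, 51, 197), (521, 46, 198), (520, 36, 198), (518, 29, 198)]
260 [(551, 44, 253), (523, 50, 203), (521, 46, 202), (517, 36, 199), (520, 29, 205)]
264 [(550, 44, 255), (524, 50, 209), (521, 46, 205), (515, 36, 198), (520, 29, 209)]
268 [(550, 44, 257), (524, 49, 214), (521, 46, 210), (514, 37, 200), (520, 30, 212)]
272 [(551, 44, 260), (523, 50, 215), (521, 46, 212), (512, 37, 201), (520, 30, 215)]
276 [(550, 44, 262), (524, 49, 219), (522, 45, 217), (510, 37, 201), (538, 29, 247)]
280 [(550, 44, 262), (523, 49, 221), (521, 45, 219), (509, 38, 202), (538, 30, 248)]
284 [(549, 44, 263), (544, 43, 256), (543, 40, 255), (542, 34, 255), (541, 30, 255)]
288 [(548, 44, 263), (544, 42, 258), (542, 40, 257), (542, 34, 257), (541, 30, 257)]
```

The tips measure about z 0.174, above the spindle top at 0.160. So the fingertips are really about 31 mm short of where the reported TCP puts them. I'll open, descend 20 mm and check the tips again.

apply_moves([
  [0.4, 0, 0, 0, 0, 0, 0],
  [0.4, 0, 0, 0, 0, 0, 0],
  [0.4, 0, 0, 0, 0, 0, 0],
  [0.4, 0, 0, 0, 0, 0, 0],
  [0.4, 0, -0.0007, 0.01, 0, 0, 0],
  [0.4, 0, 0, 0.01, 0, 0, 0],
  [0.4, 0, 0, 0, 0, 0, 0],
  [0.4, 0, 0, 0, 0, 0, 0],
])

```text
time_s: 3.92
tcp_pos: [0.5106, 0.0428, 0.1408]
eef_rot: [179.9, 0.1, -10.1]
contact_force: [-0.0, 0.3, 1.2]
gripper_width: 0.0348
gripper_force: 0.0
```

```bash
python3 w.py w4
python3 - <<'E'
from h import *
c=np.load("wrist.npy",allow_pickle=True).item(); P,rw,o=pts(c)
for r in range(220,262,3): print(r,[tuple((P[r,u]*1000).round(0).astype(int).tolist()) for u in(270,280,290,295,320,347,352,362)])
c=capture("side"); P,_,_=pts(c); save("side4",cv2.resize(c["frame"][130:230,240:360],None,fx=6,fy=6,interpolation=cv2.INTER_CUBIC))
E
```

```text
{'time_s': 3.9167, 'joints': [26.7711, 8.9673, -25.4658, -0.0076, -55.708, 53.1507], 'tcp_pos': [0.5106, 0.0428, 0.1408], 'eef_rot': [179.9204, 0.1168, -10.0826], 'contact_force': [-0.0141, 0.267, 1.1796], 'moment': [-0.0604, 0.0056, 0.0605]}
[[-0.174, -0.936, -0.307, 0.594], [-0.985, 0.165, 0.054, 0.028], [0.001, 0.311, -0.95, 0.311], [0.0, 0.0, 0.0, 1.0]]
220 [(526, 73, 132), (525, 66, 132), (524, 60, 132), (524, 57, 133), (523, 41, 138), (518, 25, 132), (517, 21, 132), (516, 15, 132)]
223 [(524, 73, 132), (524, 66, 134), (522, 61, 132), (522, 57, 133), (521, 41, 138), (516, 25, 132), (515, 22, 132), (514, 16, 133)]
226 [(522, 74, 132), (521, 67, 132), (520, 61, 132), (519, 58, 132), (519, 42, 139), (514, 25, 132), (513, 22, 132), (512, 16, 133)]
229 [(520, 74, 131), (519, 68, 133), (518, 61, 132), (517, 58, 132), (519, 42, 141), (511, 25, 132), (511, 22, 133), (510, 16, 132)]
232 [(518, 75, 131), (517, 68, 132), (516, 62, 133), (515, 59, 132), (519, 42, 146), (510, 26, 133), (509, 23, 132), (508, 16, 133)]
235 [(517, 75, 134), (515, 69, 132), (514, 62, 134), (513, 59, 133), (519, 
[... 421 characters left out ...]
3), (500, 24, 132), (517, 19, 166)]
247 [(526, 67, 170), (525, 61, 170), (518, 59, 158), (505, 61, 133), (516, 42, 160), (499, 27, 132), (498, 24, 132), (516, 20, 168)]
250 [(526, 66, 173), (524, 62, 171), (516, 59, 158), (502, 61, 131), (515, 42, 160), (497, 28, 133), (497, 25, 133), (516, 20, 170)]
253 [(525, 66, 176), (523, 61, 174), (515, 59, 159), (501, 62, 133), (513, 43, 161), (495, 28, 134), (506, 25, 153), (516, 21, 174)]
256 [(526, 65, 180), (523, 61, 177), (513, 60, 159), (498, 62, 133), (511, 43, 161), (493, 28, 133), (504, 25, 153), (517, 21, 177)]
259 [(526, 65, 182), (523, 61, 179), (511, 60, 159), (496, 63, 132), (509, 43, 160), (490, 29, 132), (502, 26, 153), (516, 21, 180)]
```

View pics/side4.png

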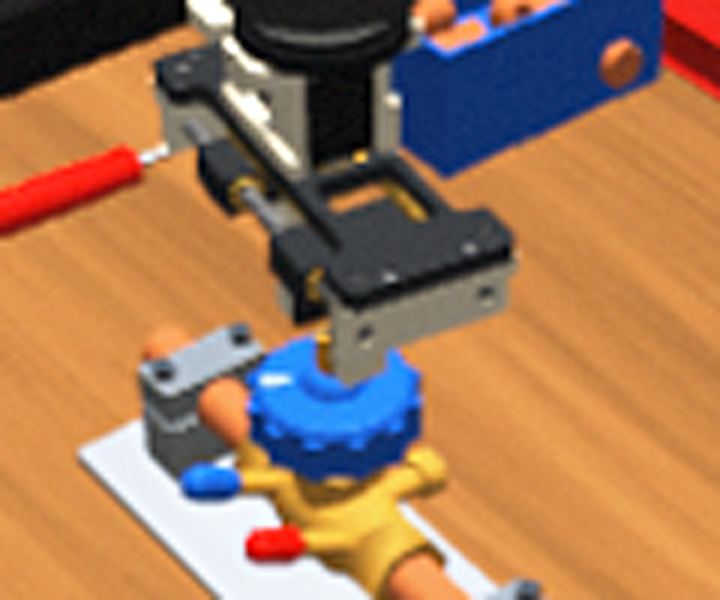

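The side picture agrees: the fingertips straddle the spindle at (340,350), with the tip bottoms a little above the collar, at about 0.154. I'll go down another 11 mm and grip gently.

apply_moves([
  [0.4, 0, 0, 0.006, 0, 0, 0],
  [0.4, 0, 0, 0.005, 0, 0, 0],
  [0.4, 0, 0, 0, 0, 0, 0],
  [0.1, 0, 0, 0, 0, 0, 0],
  [0.1, 0, 0, 0, 0, 0, 0],
  [0.1, 0, 0, 0, 0, 0, 0],
  [0.1, 0, 0, 0, 0, 0, 0],
  [0.1, 0, 0, 0, 0, 0, 0],
  [0.1, 0, 0, 0, 0, 0, 0],
], newtons=10)

```text
time_s: 4.77
tcp_pos: [0.5116, 0.0433, 0.1313]
eef_rot: [-180.0, -0.0, -10.1]
contact_force: [0.1, 1.5, 0.5]
gripper_width: 0.0156
gripper_force: 10.0
```

```bash
python3 s.py
```

```text
{'time_s': 4.7667, 'joints': [26.775, 9.537, -26.1972, -0.0006, -54.2309, 53.1499], 'tcp_pos': [0.5116, 0.0433, 0.1313], 'eef_rot': [-179.9786, -0.0276, -10.0755], 'contact_force': [0.1034, 1.5431, 0.4793], 'moment': [0.1232, 0.0512, -0.0663], 'gripper_width': 0.0156, 'gripper_force': 10.0001}
```

Gripped (15.6 mm). The stop is at least 28.6 degrees away, so I turn 25 degrees first to learn what the friction reads.

apply_moves([
  [0.1, 0, 0, 0, 0, 0, 0.028],
  [0.1, 0, 0, 0, 0, 0, 0.028],
  [0.1, 0, 0, 0, 0, 0, 0.028],
  [0.1, 0, 0, 0, 0, 0, 0.028],
  [0.1, 0, 0, 0, 0, 0, 0.028],
  [0.1, 0, 0, 0, 0, 0, 0.028],
  [0.1, 0, 0, 0, 0, 0, 0.028],
  [0.1, 0, 0, 0, 0, 0, 0.028],
  [0.1, 0, 0, 0, 0, 0, 0.028],
  [0.1, 0, 0, 0, 0, 0, 0.028],
])

```text
time_s: 5.6
tcp_pos: [0.5115, 0.0433, 0.1312]
eef_rot: [-180.0, -0.0, -35.4]
contact_force: [0.2, 0.2, 0.9]
gripper_width: 0.0158
gripper_force: 10.0
```

```bash
cat > t.py <<'E'
from plant import *
import numpy as np
a=[]
for i in range(6):
    s=get_state(); a.append([s["joint_torque"][5],s["moment"][2],s["eef_rot"][2],*s["contact_force"],s["joints"][5]]); 
    if i<5: capture("wrist")
a=np.array(a); print(s["time_s"],"tau6,Mz,yaw,F,j6 mean",a.mean(0).round(4),"sd",a.std(0).round(4))
E
python3 t.py
```

```text
5.85 tau6,Mz,yaw,F,j6 mean [ 2.68000e-02 -1.80000e-03 -3.53144e+01 -2.64000e-02  6.36600e-01
  1.12830e+00  2.79113e+01] sd [0.5381 0.0358 0.1371 0.2334 0.3708 0.5951 0.1384]
```

apply_moves([
  [0.1, 0, 0, 0, 0, 0, 0.028],
  [0.1, 0, 0, 0, 0, 0, 0.028],
])

```text
time_s: 6.02
tcp_pos: [0.5115, 0.0432, 0.1312]
eef_rot: [-180.0, -0.0, -40.4]
contact_force: [-0.1, 0.6, 1.6]
gripper_width: 0.0157
gripper_force: 10.0
```

```bash
cat > t.py <<'E'
from plant import *
import numpy as np, sys
n=int(sys.argv[1]); a=[]
for i in range(n):
    s=get_state(); a.append([s["time_s"],s["joint_torque"][5],s["moment"][2],s["eef_rot"][2],s["joints"][5],s["qd"][5]]); 
    if i<n-1: capture("wrist")
a=np.array(a); 
if len(sys.argv)>2: print(a.round(3))
print("tau6,Mz,yaw,j6 mean",a[:,1:].mean(0).round(4),"sem",(a[:,1:].std(0)/n**.5).round(4))
E
python3 t.py 8 v
```

```text
[[ 6.0170e+00  9.9200e-01 -1.0000e-03 -4.0352e+01  2.2871e+01 -3.0494e+01]
 [ 6.0670e+00  5.9000e-01  1.3000e-02 -4.0550e+01  2.2676e+01  5.7130e+00]
 [ 6.1170e+00 -7.5800e-01 -1.8000e-02 -4.0302e+01  2.2921e+01  3.3220e+00]
 [ 6.1670e+00 -3.3600e-01  1.1000e-02 -4.0212e+01  2.3013e+01  8.2300e-01]
 [ 6.2170e+00 -9.5000e-02 -1.6000e-02 -4.0197e+01  2.3026e+01 -1.3400e-01]
 [ 6.2670e+00 -1.5000e-02  3.8000e-02 -4.0215e+01  2.3012e+01 -3.4800e-01]
 [ 6.3170e+00  1.0000e-02  3.6000e-02 -4.0231e+01  2.2995e+01 -4.4700e-01]
 [ 6.3670e+00  1.5000e-02  2.8000e-02 -4.0248e+01  2.2978e+01 -3.5900e-01]]
tau6,Mz,yaw,j6 mean [ 5.03000e-02  1.14000e-02 -4.02884e+01  2.29367e+01 -2.74060e+00] sem [0.1771 0.0072 0.0389 0.0389 3.7804]
```

apply_moves([
  [0.1, 0, 0, 0, 0, 0, 0.007],
  [0.1, 0, 0, 0, 0, 0, 0.007],
  [0.1, 0, 0, 0, 0, 0, 0.007],
  [0.1, 0, 0, 0, 0, 0, 0.007],
  [0.1, 0, 0, 0, 0, 0, 0.007],
  [0.1, 0, 0, 0, 0, 0, 0.007],
  [0.1, 0, 0, 0, 0, 0, 0.007],
  [0.1, 0, 0, 0, 0, 0, 0.007],
])

```text
time_s: 7.03
tcp_pos: [0.5115, 0.0432, 0.1312]
eef_rot: [-180.0, -0.0, -45.4]
contact_force: [0.2, 2.6, 4.0]
gripper_width: 0.0157
gripper_force: 10.0
```

```bash
python3 t.py 10 v
```

```text
[[ 7.0330e+00  1.7800e-01  5.8000e-02 -4.5420e+01  1.7807e+01 -7.5360e+00]
 [ 7.0830e+00  1.2900e-01  1.0000e-02 -4.5461e+01  1.7766e+01  1.5830e+00]
 [ 7.1330e+00 -2.1400e-01 -1.5000e-02 -4.5393e+01  1.7832e+01  9.9500e-01]
 [ 7.1830e+00 -1.1300e-01 -8.0000e-03 -4.5364e+01  1.7865e+01  3.3900e-01]
 [ 7.2330e+00 -5.3000e-02  5.5000e-02 -4.5352e+01  1.7875e+01  1.8700e-01]
 [ 7.2830e+00 -3.0000e-02  4.4000e-02 -4.5350e+01  1.7878e+01  2.5000e-02]
 [ 7.3330e+00 -2.2000e-02  1.4000e-02 -4.5353e+01  1.7877e+01  1.0000e-03]
 [ 7.3830e+00 -2.1000e-02  2.8000e-02 -4.5351e+01  1.7875e+01 -8.0000e-03]
 [ 7.4330e+00 -2.3000e-02  3.0000e-02 -4.5351e+01  1.7876e+01  1.3000e-02]
 [ 7.4830e+00 -2.3000e-02  4.4000e-02 -4.5352e+01  1.7875e+01 -1.0000e-02]]
tau6,Mz,yaw,j6 mean [-1.93000e-02  2.60000e-02 -4.53746e+01  1.78526e+01 -4.41200e-01] sem [0.033  0.0076 0.0115 0.0116 0.7648]
```

apply_moves([
  [0.1, 0, 0, 0, 0, 0, 0.007],
  [0.1, 0, 0, 0, 0, 0, 0.007],
  [0.1, 0, 0, 0, 0, 0, 0.007],
  [0.1, 0, 0, 0, 0, 0, 0.007],
  [0.1, 0, 0, 0, 0, 0, 0.007],
  [0.1, 0, 0, 0, 0, 0, 0.007],
  [0.1, 0, 0, 0, 0, 0, 0.006],
  [0.1, 0, 0, 0, 0, 0, 0.003],
  [0.1, 0, 0, 0, 0, 0, 0.001],
  [0.1, 0, 0, 0, 0, 0, 0],
  [0.1, 0, 0, 0, 0, 0, 0],
  [0.1, 0, 0, 0, 0, 0, 0],
])

```text
time_s: 8.48
tcp_pos: [0.5115, 0.0432, 0.1312]
eef_rot: [-180.0, -0.0, -50.1]
contact_force: [-0.4, 2.8, 5.3]
gripper_width: 0.0153
gripper_force: 10.0
```

```bash
cat > t.py <<'E'
from plant import *
import numpy as np
a=[]
for i in range(4):
    s=get_state(); a.append(np.r_[s["joint_torque"][5],s["moment"][2],s["eef_rot"][2],s["joints"][5],s["contact_force"],s["tcp_pos"]]); 
    if i<3: capture("wrist")
a=np.array(a); print(s["time_s"],"tau6",a[:,0].round(3),"Mz,yaw,j6,F,p",a[:,1:].mean(0).round(4))
E
python3 t.py
```

```text
8.6333 tau6 [-0.028 -0.028 -0.028 -0.028] Mz,yaw,j6,F,p [ 3.36000e-02 -5.00762e+01  1.31501e+01 -8.35000e-02  2.77290e+00
  5.11720e+00  5.11500e-01  4.32000e-02  1.31200e-01]
```

apply_moves([
  [0.1, 0, 0, -0.0005, 0, 0, 0.007],
  [0.1, 0, 0, 0, 0, 0, 0.007],
  [0.1, 0, 0, 0, 0, 0, 0.007],
  [0.1, 0, 0, 0, 0, 0, 0.007],
  [0.1, 0, 0, 0, 0, 0, 0.007],
  [0.1, 0, 0, 0, 0, 0, 0.007],
  [0.1, 0, 0, 0, 0, 0, 0.006],
  [0.1, 0, 0, 0, 0, 0, 0.003],
  [0.1, 0, 0, 0, 0, 0, 0.001],
  [0.1, 0, 0, 0, 0, 0, 0],
  [0.1, 0, 0, 0, 0, 0, 0],
  [0.1, 0, 0, 0, 0, 0, 0],
])

```text
time_s: 9.63
tcp_pos: [0.5114, 0.0432, 0.1314]
eef_rot: [-180.0, 0.0, -54.7]
contact_force: [4.9, 3.2, -4.2]
gripper_width: 0.0157
gripper_force: 10.0
```

```bash
python3 t.py
```

```text
9.7833 tau6 [-0.034 -0.034 -0.034 -0.034] Mz,yaw,j6,F,p [ 2.48000e-02 -5.47259e+01  8.50780e+00  4.46100e+00  2.71860e+00
 -4.36860e+00  5.11400e-01  4.32000e-02  1.31400e-01]
```

apply_moves([
  [0.1, 0, 0, 0.0002, 0, 0, 0.007],
  [0.1, 0, 0, 0, 0, 0, 0.007],
  [0.1, 0, 0, 0, 0, 0, 0.007],
  [0.1, 0, 0, 0, 0, 0, 0.007],
  [0.1, 0, 0, 0, 0, 0, 0.007],
  [0.1, 0, 0, 0, 0, 0, 0.007],
  [0.1, 0, 0, 0, 0, 0, 0.006],
  [0.1, 0, 0, 0, 0, 0, 0.003],
  [0.1, 0, 0, 0, 0, 0, 0.001],
  [0.1, 0, 0, 0, 0, 0, 0],
  [0.1, 0, 0, 0, 0, 0, 0],
  [0.1, 0, 0, 0, 0, 0, 0],
])

```text
time_s: 10.78
tcp_pos: [0.5114, 0.0432, 0.1313]
eef_rot: [-180.0, 0.0, -59.4]
contact_force: [4.2, 3.0, -3.4]
gripper_width: 0.0154
gripper_force: 10.0
```

```bash
python3 t.py
```

```text
10.9333 tau6 [-0.034 -0.034 -0.034 -0.034] Mz,yaw,j6,F,p [ 4.99000e-02 -5.94324e+01  3.79810e+00  4.22440e+00  3.06200e+00
 -2.76230e+00  5.11400e-01  4.32000e-02  1.31300e-01]
```

Friction steadily reads 0.034, with no stop yet. I keep going in 4.7 degree steps.

apply_moves([
  [0.1, 0, 0, 0, 0, 0, 0.007],
  [0.1, 0, 0, 0, 0, 0, 0.007],
  [0.1, 0, 0, 0, 0, 0, 0.007],
  [0.1, 0, 0, 0, 0, 0, 0.007],
  [0.1, 0, 0, 0, 0, 0, 0.007],
  [0.1, 0, 0, 0, 0, 0, 0.007],
  [0.1, 0, 0, 0, 0, 0, 0.006],
  [0.1, 0, 0, 0, 0, 0, 0.003],
  [0.1, 0, 0, 0, 0, 0, 0.001],
  [0.1, 0, 0, 0, 0, 0, 0],
  [0.1, 0, 0, 0, 0, 0, 0],
  [0.1, 0, 0, 0, 0, 0, 0],
])

```text
time_s: 11.93
tcp_pos: [0.5114, 0.0432, 0.1313]
eef_rot: [-180.0, 0.0, -64.1]
contact_force: [3.3, 2.5, -3.6]
gripper_width: 0.0155
gripper_force: 10.0
```

```bash
python3 t.py
```

```text
12.0833 tau6 [-0.033 -0.033 -0.033 -0.032] Mz,yaw,j6,F,p [ 4.0900e-02 -6.4114e+01 -8.8220e-01  4.0990e+00  3.2141e+00 -3.5529e+00
  5.1140e-01  4.3200e-02  1.3130e-01]
```

```bash
cat > slot.py <<'E'
from h import *
def slot(c):
    P,rw,o=pts(c); H,S,V=cv2.split(cv2.cvtColor(c["frame"],cv2.COLOR_RGB2HSV))
    m=(abs(P[...,2]-.160)<.003)&(np.hypot(P[...,0]-.5122,P[...,1]-.0425)<.0085)
    s=m&((S<110)|(V<110))
    q=P[s][:,:2]; q=q-q.mean(0); w,v=np.linalg.eigh(q.T@q); 
    return m.sum(),s.sum(),(np.degrees(np.arctan2(v[1,1],v[0,1]))%180).round(1),(w[1]/w[0]).round(1)
print("before",slot(np.load("wrist.npy",allow_pickle=True).item()))
c=capture("wrist"); np.save("wrist5.npy",c,allow_pickle=True); print("now",slot(c))
save("w5c",cv2.resize(c["frame"][200:300,260:380],None,fx=5,fy=5,interpolation=cv2.INTER_CUBIC))
E
python3 slot.py
```

```text
before (np.int64(606), np.int64(159), np.float64(110.3), np.float64(2.2))
now (np.int64(652), np.int64(153), np.float64(88.5), np.float64(3.3))
```

View pics/w5c.png

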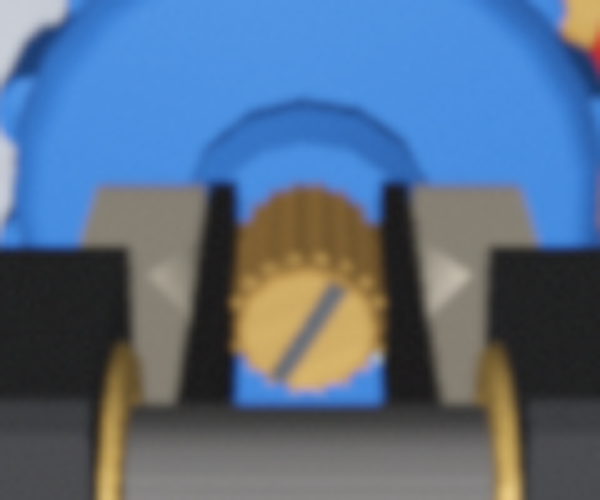

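The crop shows the spindle gripped squarely, with its slot from (280,375) to (340,290). That is the same angle to the gripper as before, so it turns along without slipping.

apply_moves([
  [0.1, 0, 0, 0, 0, 0, 0.007],
  [0.1, 0, 0, 0, 0, 0, 0.007],
  [0.1, 0, 0, 0, 0, 0, 0.007],
  [0.1, 0, 0, 0, 0, 0, 0.007],
  [0.1, 0, 0, 0, 0, 0, 0.007],
  [0.1, 0, 0, 0, 0, 0, 0.007],
  [0.1, 0, 0, 0, 0, 0, 0.006],
  [0.1, 0, 0, 0, 0, 0, 0.003],
  [0.1, 0, 0, 0, 0, 0, 0.001],
  [0.1, 0, 0, 0, 0, 0, 0],
  [0.1, 0, 0, 0, 0, 0, 0],
])

```text
time_s: 13.05
tcp_pos: [0.5114, 0.0432, 0.1313]
eef_rot: [-180.0, 0.0, -68.8]
contact_force: [4.2, 3.5, -3.7]
gripper_width: 0.0154
gripper_force: 10.0
```

```bash
python3 t.py
```

```text
13.2 tau6 [-0.038 -0.033 -0.032 -0.032] Mz,yaw,j6,F,p [ 3.98000e-02 -6.87935e+01 -5.56270e+00  3.97350e+00  3.20770e+00
 -3.31570e+00  5.11400e-01  4.32000e-02  1.31300e-01]
```

apply_moves([
  [0.1, 0, 0, 0, 0, 0, 0.007],
  [0.1, 0, 0, 0, 0, 0, 0.007],
  [0.1, 0, 0, 0, 0, 0, 0.007],
  [0.1, 0, 0, 0, 0, 0, 0.007],
  [0.1, 0, 0, 0, 0, 0, 0.007],
  [0.1, 0, 0, 0, 0, 0, 0.007],
  [0.1, 0, 0, 0, 0, 0, 0.006],
  [0.1, 0, 0, 0, 0, 0, 0.003],
  [0.1, 0, 0, 0, 0, 0, 0.001],
  [0.1, 0, 0, 0, 0, 0, 0],
  [0.1, 0, 0, 0, 0, 0, 0],
])

```text
time_s: 14.12
tcp_pos: [0.5114, 0.0432, 0.1313]
eef_rot: [-180.0, 0.0, -73.5]
contact_force: [5.2, 3.1, -3.1]
gripper_width: 0.016
gripper_force: 10.0
```

```bash
python3 t.py
```

```text
14.2667 tau6 [-0.038 -0.033 -0.031 -0.031] Mz,yaw,j6,F,p [ 4.09000e-02 -7.34736e+01 -1.02427e+01  4.22080e+00  2.88340e+00
 -3.26110e+00  5.11400e-01  4.32000e-02  1.31300e-01]
```

apply_moves([
  [0.1, 0, 0, 0, 0, 0, 0.007],
  [0.1, 0, 0, 0, 0, 0, 0.007],
  [0.1, 0, 0, 0, 0, 0, 0.007],
  [0.1, 0, 0, 0, 0, 0, 0.007],
  [0.1, 0, 0, 0, 0, 0, 0.007],
  [0.1, 0, 0, 0, 0, 0, 0.007],
  [0.1, 0, 0, 0, 0, 0, 0.006],
  [0.1, 0, 0, 0, 0, 0, 0.003],
  [0.1, 0, 0, 0, 0, 0, 0.001],
  [0.1, 0, 0, 0, 0, 0, 0],
  [0.1, 0, 0, 0, 0, 0, 0],
])

```text
time_s: 15.18
tcp_pos: [0.5114, 0.0432, 0.1313]
eef_rot: [-180.0, 0.0, -78.2]
contact_force: [4.0, 3.4, -4.0]
gripper_width: 0.0153
gripper_force: 10.0
```

```bash
python3 t.py
```

```text
15.3333 tau6 [-0.037 -0.032 -0.031 -0.031] Mz,yaw,j6,F,p [ 2.95000e-02 -7.81540e+01 -1.49229e+01  3.98830e+00  3.52600e+00
 -3.53330e+00  5.11400e-01  4.32000e-02  1.31300e-01]
```

apply_moves([
  [0.1, 0, 0, 0, 0, 0, 0.007],
  [0.1, 0, 0, 0, 0, 0, 0.007],
  [0.1, 0, 0, 0, 0, 0, 0.007],
  [0.1, 0, 0, 0, 0, 0, 0.007],
  [0.1, 0, 0, 0, 0, 0, 0.007],
  [0.1, 0, 0, 0, 0, 0, 0.007],
  [0.1, 0, 0, 0, 0, 0, 0.006],
  [0.1, 0, 0, 0, 0, 0, 0.003],
  [0.1, 0, 0, 0, 0, 0, 0.001],
  [0.1, 0, 0, 0, 0, 0, 0],
  [0.1, 0, 0, 0, 0, 0, 0],
])

```text
time_s: 16.25
tcp_pos: [0.5114, 0.0432, 0.1313]
eef_rot: [-180.0, 0.0, -82.8]
contact_force: [4.2, 2.5, -3.4]
gripper_width: 0.0153
gripper_force: 10.0
```

```bash
python3 t.py
```

```text
16.4 tau6 [-0.037 -0.032 -0.03  -0.03 ] Mz,yaw,j6,F,p [ 3.28000e-02 -8.28341e+01 -1.96036e+01  4.11040e+00  2.58940e+00
 -3.05110e+00  5.11400e-01  4.32000e-02  1.31300e-01]
```

apply_moves([
  [0.1, 0, 0, 0, 0, 0, 0.007],
  [0.1, 0, 0, 0, 0, 0, 0.007],
  [0.1, 0, 0, 0, 0, 0, 0.007],
  [0.1, 0, 0, 0, 0, 0, 0.007],
  [0.1, 0, 0, 0, 0, 0, 0.007],
  [0.1, 0, 0, 0, 0, 0, 0.007],
  [0.1, 0, 0, 0, 0, 0, 0.006],
  [0.1, 0, 0, 0, 0, 0, 0.003],
  [0.1, 0, 0, 0, 0, 0, 0.001],
  [0.1, 0, 0, 0, 0, 0, 0],
  [0.1, 0, 0, 0, 0, 0, 0],
])

```text
time_s: 17.32
tcp_pos: [0.5114, 0.0432, 0.1313]
eef_rot: [-180.0, 0.0, -87.5]
contact_force: [3.8, 1.8, -3.5]
gripper_width: 0.0157
gripper_force: 10.0
```

```bash
python3 t.py
```

```text
17.4667 tau6 [-0.036 -0.031 -0.03  -0.03 ] Mz,yaw,j6,F,p [ 2.51000e-02 -8.75149e+01 -2.42833e+01  4.22560e+00  2.97100e+00
 -3.51970e+00  5.11400e-01  4.32000e-02  1.31300e-01]
```

apply_moves([
  [0.1, 0, 0, 0, 0, 0, 0.007],
  [0.1, 0, 0, 0, 0, 0, 0.007],
  [0.1, 0, 0, 0, 0, 0, 0.007],
  [0.1, 0, 0, 0, 0, 0, 0.007],
  [0.1, 0, 0, 0, 0, 0, 0.007],
  [0.1, 0, 0, 0, 0, 0, 0.007],
  [0.1, 0, 0, 0, 0, 0, 0.006],
  [0.1, 0, 0, 0, 0, 0, 0.003],
  [0.1, 0, 0, 0, 0, 0, 0.001],
  [0.1, 0, 0, 0, 0, 0, 0],
  [0.1, 0, 0, 0, 0, 0, 0],
])

```text
time_s: 18.38
tcp_pos: [0.5114, 0.0432, 0.1314]
eef_rot: [-180.0, 0.0, -92.2]
contact_force: [4.5, 3.1, -3.8]
gripper_width: 0.0151
gripper_force: 10.0
```

```bash
python3 t.py
```

```text
18.5333 tau6 [-0.036 -0.031 -0.03  -0.03 ] Mz,yaw,j6,F,p [ 3.13000e-02 -9.21931e+01 -2.89634e+01  4.79350e+00  3.03720e+00
 -3.88190e+00  5.11400e-01  4.32000e-02  1.31300e-01]
```

apply_moves([
  [0.1, 0, 0, 0, 0, 0, 0.007],
  [0.1, 0, 0, 0, 0, 0, 0.007],
  [0.1, 0, 0, 0, 0, 0, 0.007],
  [0.1, 0, 0, 0, 0, 0, 0.007],
  [0.1, 0, 0, 0, 0, 0, 0.007],
  [0.1, 0, 0, 0, 0, 0, 0.007],
  [0.1, 0, 0, 0, 0, 0, 0.006],
  [0.1, 0, 0, 0, 0, 0, 0.003],
  [0.1, 0, 0, 0, 0, 0, 0.001],
  [0.1, 0, 0, 0, 0, 0, 0],
  [0.1, 0, 0, 0, 0, 0, 0],
])

```text
time_s: 19.45
tcp_pos: [0.5114, 0.0432, 0.1313]
eef_rot: [-180.0, 0.0, -96.9]
contact_force: [4.9, 2.8, -3.4]
gripper_width: 0.0154
gripper_force: 10.0
```

```bash
python3 t.py
```

```text
19.6 tau6 [-0.036 -0.031 -0.03  -0.03 ] Mz,yaw,j6,F,p [ 2.43000e-02 -9.68734e+01 -3.36426e+01  4.28120e+00  3.15220e+00
 -3.30000e+00  5.11400e-01  4.32000e-02  1.31300e-01]
```

apply_moves([
  [0.1, 0, 0, 0, 0, 0, 0.007],
  [0.1, 0, 0, 0, 0, 0, 0.007],
  [0.1, 0, 0, 0, 0, 0, 0.007],
  [0.1, 0, 0, 0, 0, 0, 0.007],
  [0.1, 0, 0, 0, 0, 0, 0.007],
  [0.1, 0, 0, 0, 0, 0, 0.007],
  [0.1, 0, 0, 0, 0, 0, 0.006],
  [0.1, 0, 0, 0, 0, 0, 0.003],
  [0.1, 0, 0, 0, 0, 0, 0.001],
  [0.1, 0, 0, 0, 0, 0, 0],
  [0.1, 0, 0, 0, 0, 0, 0],
])

```text
time_s: 20.52
tcp_pos: [0.5114, 0.0432, 0.1313]
eef_rot: [-180.0, 0.0, -101.6]
contact_force: [4.4, 3.3, -3.1]
gripper_width: 0.0155
gripper_force: 10.0
```

```bash
python3 t.py
```

```text
20.6667 tau6 [-0.036 -0.031 -0.03  -0.03 ] Mz,yaw,j6,F,p [ 3.460000e-02 -1.015542e+02 -3.832380e+01  4.023000e+00  2.951700e+00
 -3.292100e+00  5.114000e-01  4.320000e-02  1.313000e-01]
```

apply_moves([
  [0.1, 0, 0, 0, 0, 0, 0.007],
  [0.1, 0, 0, 0, 0, 0, 0.007],
  [0.1, 0, 0, 0, 0, 0, 0.007],
  [0.1, 0, 0, 0, 0, 0, 0.007],
  [0.1, 0, 0, 0, 0, 0, 0.007],
  [0.1, 0, 0, 0, 0, 0, 0.007],
  [0.1, 0, 0, 0, 0, 0, 0.006],
  [0.1, 0, 0, 0, 0, 0, 0.003],
  [0.1, 0, 0, 0, 0, 0, 0.001],
  [0.1, 0, 0, 0, 0, 0, 0],
  [0.1, 0, 0, 0, 0, 0, 0],
])

```text
time_s: 21.58
tcp_pos: [0.5114, 0.0432, 0.1313]
eef_rot: [180.0, 0.0, -106.2]
contact_force: [5.0, 3.0, -3.9]
gripper_width: 0.0156
gripper_force: 10.0
```

```bash
python3 t.py
cat > slot2.py <<'E'
from h import *
def ang(c):
    f=c["frame"][252:278,304:339]; H,S,V=cv2.split(cv2.cvtColor(f,cv2.COLOR_RGB2HSV)); v,u=np.nonzero((S<90)&(V>60)&(V<170)&(np.hypot(*np.meshgrid(np.arange(35)-17.5,np.arange(26)-13))<13))
    q=np.c_[u,v]-[u.mean(),v.mean()]; w,e=np.linalg.eigh(q.T@q); return len(u),np.degrees(np.arctan2(-e[1,1],e[0,1]))%180,w[1]/w[0]
print("ref",ang(np.load("wrist5.npy",allow_pickle=True).item()),"now",ang(capture("wrist")))
E
python3 slot2.py
```

```text
21.7333 tau6 [-0.042 -0.037 -0.036 -0.036] Mz,yaw,j6,F,p [ 3.91000e-02 -1.06236e+02 -4.30037e+01  4.13720e+00  3.09390e+00
 -3.46640e+00  5.11400e-01  4.32000e-02  1.31300e-01]
ref (91, np.float64(57.345895761181865), np.float64(16.147962608233627)) now (89, np.float64(56.71555203892042), np.float64(32.94124366572314))
```

No slip (slot 57 degrees in the image, unchanged). Torque rose by 0.006, so the stop may just be touched. I take smaller steps from here.

apply_moves([
  [0.1, 0, 0, 0, 0, 0, 0.006],
  [0.1, 0, 0, 0, 0, 0, 0.006],
  [0.1, 0, 0, 0, 0, 0, 0.005],
  [0.1, 0, 0, 0, 0, 0, 0.003],
  [0.1, 0, 0, 0, 0, 0, 0.002],
  [0.1, 0, 0, 0, 0, 0, 0.001],
  [0.1, 0, 0, 0, 0, 0, 0],
  [0.1, 0, 0, 0, 0, 0, 0],
])

```text
time_s: 22.45
tcp_pos: [0.5114, 0.0432, 0.1313]
eef_rot: [-180.0, 0.0, -108.3]
contact_force: [4.6, 3.3, -3.0]
gripper_width: 0.0153
gripper_force: 10.0
```

```bash
python3 t.py;python3 slot2.py
```

```text
22.6 tau6 [-0.05  -0.045 -0.044 -0.044] Mz,yaw,j6,F,p [ 3.830000e-02 -1.083022e+02 -4.507200e+01  4.148300e+00  3.322900e+00
 -3.036000e+00  5.114000e-01  4.320000e-02  1.313000e-01]
ref (91, np.float64(57.345895761181865), np.float64(16.147962608233627)) now (89, np.float64(56.71555203892042), np.float64(32.94124366572314))
```

apply_moves([
  [0.1, 0, 0, 0, 0, 0, 0.006],
  [0.1, 0, 0, 0, 0, 0, 0.005],
  [0.1, 0, 0, 0, 0, 0, 0.003],
  [0.1, 0, 0, 0, 0, 0, 0.002],
  [0.1, 0, 0, 0, 0, 0, 0.001],
  [0.1, 0, 0, 0, 0, 0, 0],
  [0.1, 0, 0, 0, 0, 0, 0],
])

```text
time_s: 23.23
tcp_pos: [0.5114, 0.0432, 0.1313]
eef_rot: [180.0, 0.0, -109.8]
contact_force: [2.9, 2.8, -3.4]
gripper_width: 0.0153
gripper_force: 10.0
```

```bash
python3 t.py;python3 slot2.py
```

```text
23.3833 tau6 [-0.059 -0.055 -0.054 -0.054] Mz,yaw,j6,F,p [ 5.590000e-02 -1.098316e+02 -4.660080e+01  3.965400e+00  2.840800e+00
 -3.380300e+00  5.114000e-01  4.320000e-02  1.313000e-01]
ref (91, np.float64(57.345895761181865), np.float64(16.147962608233627)) now (89, np.float64(56.71555203892042), np.float64(32.94124366572314))
```

```bash
cat > slot3.py <<'E'
from h import *
def ang(c):
    f=c["frame"][248:280,300:342].astype(float); H,S,V=cv2.split(cv2.cvtColor(c["frame"][248:280,300:342],cv2.COLOR_RGB2HSV))
    yy,xx=np.mgrid[0:32,0:42]; m=np.hypot(xx-21.5,(yy-17)*1.15)<12
    w=np.clip(150-S.astype(float),0,100)*m
    u0,v0=(w*xx).sum()/w.sum(),(w*yy).sum()/w.sum()
    C=np.array([[(w*(xx-u0)**2).sum(),(w*(xx-u0)*(yy-v0)).sum()],[0,(w*(yy-v0)**2).sum()]]);C[1,0]=C[0,1]
    ww,e=np.linalg.eigh(C); return round(np.degrees(np.arctan2(-e[1,1],e[0,1]))%180,2),round(u0,2),round(v0,2),int(w.sum())
a=np.load("wrist5.npy",allow_pickle=True).item(); c=capture("wrist"); np.save("wristN.npy",c,allow_pickle=True)
print("ref",ang(a),"now",ang(c),[ang(capture("wrist"))[0] for _ in range(2)])
E
python3 slot3.py; python3 t.py
```

```text
ref (np.float64(47.19), np.float64(21.6), np.float64(17.32), 15372) now (np.float64(46.99), np.float64(21.68), np.float64(17.39), 15596) [np.float64(46.87), np.float64(46.86)]
23.7333 tau6 [-0.055 -0.055 -0.055 -0.055] Mz,yaw,j6,F,p [ 5.040000e-02 -1.098309e+02 -4.660040e+01  4.074300e+00  3.062400e+00
 -3.496300e+00  5.114000e-01  4.320000e-02  1.313000e-01]
```

Torque is rising more slowly than 1 N m/rad. To separate grip wind-up from stop load, I back off 1 degree and read the response.

apply_moves([
  [0.1, 0, 0, 0, 0, 0, -0.004],
  [0.1, 0, 0, 0, 0, 0, -0.004],
  [0.1, 0, 0, 0, 0, 0, -0.003],
  [0.1, 0, 0, 0, 0, 0, -0.001],
  [0.1, 0, 0, 0, 0, 0, 0],
  [0.1, 0, 0, 0, 0, 0, 0],
])

```text
time_s: 24.23
tcp_pos: [0.5114, 0.0432, 0.1313]
eef_rot: [-180.0, 0.0, -108.8]
contact_force: [3.0, 3.1, -4.0]
gripper_width: 0.0157
gripper_force: 10.0
```

```bash
python3 t.py
```

```text
24.3833 tau6 [0.013 0.008 0.007 0.007] Mz,yaw,j6,F,p [ 1.01000e-02 -1.08759e+02 -4.55260e+01  3.56040e+00  2.62520e+00
 -3.58340e+00  5.11400e-01  4.32000e-02  1.31300e-01]
```

Torque swung by 0.062 in 1 degree: the friction reversed, so the grip is stiff and the stop load is about 0.03. I go forward again with a firmer grip, toward a settled reading of about 0.11.

apply_moves([
  [0.1, 0, 0, 0, 0, 0, 0],
  [0.1, 0, 0, 0, 0, 0, 0],
  [0.1, 0, 0, 0, 0, 0, 0.005],
  [0.1, 0, 0, 0, 0, 0, 0.005],
  [0.1, 0, 0, 0, 0, 0, 0.005],
  [0.1, 0, 0, 0, 0, 0, 0.004],
  [0.1, 0, 0, 0, 0, 0, 0.003],
  [0.1, 0, 0, 0, 0, 0, 0.001],
  [0.1, 0, 0, 0, 0, 0, 0],
  [0.1, 0, 0, 0, 0, 0, 0],
], newtons=20)

```text
time_s: 25.22
tcp_pos: [0.5114, 0.0432, 0.1313]
eef_rot: [-180.0, 0.0, -110.8]
contact_force: [3.3, 2.9, -3.9]
gripper_width: 0.0149
gripper_force: 20.0
```

```bash
python3 t.py
```

```text
25.3667 tau6 [-0.055 -0.051 -0.05  -0.049] Mz,yaw,j6,F,p [ 6.110000e-02 -1.108233e+02 -4.759170e+01  4.098300e+00  2.961800e+00
 -3.010500e+00  5.114000e-01  4.320000e-02  1.313000e-01]
```

apply_moves([
  [0.1, 0, 0, 0, 0, 0, 0.005],
  [0.1, 0, 0, 0, 0, 0, 0.005],
  [0.1, 0, 0, 0, 0, 0, 0.004],
  [0.1, 0, 0, 0, 0, 0, 0.003],
  [0.1, 0, 0, 0, 0, 0, 0.002],
  [0.1, 0, 0, 0, 0, 0, 0.001],
  [0.1, 0, 0, 0, 0, 0, 0],
  [0.1, 0, 0, 0, 0, 0, 0],
])

```text
time_s: 26.03
tcp_pos: [0.5114, 0.0432, 0.1313]
eef_rot: [-180.0, 0.0, -112.6]
contact_force: [4.6, 3.3, -3.6]
gripper_width: 0.015
gripper_force: 20.0
```

```bash
python3 t.py; python3 slot3.py
```

```text
26.1833 tau6 [-0.066 -0.062 -0.061 -0.061] Mz,yaw,j6,F,p [ 3.390000e-02 -1.126211e+02 -4.939080e+01  3.787000e+00  2.936300e+00
 -3.482000e+00  5.114000e-01  4.320000e-02  1.313000e-01]
ref (np.float64(47.19), np.float64(21.6), np.float64(17.32), 15372) now (np.float64(47.02), np.float64(21.68), np.float64(17.38), 15594) [np.float64(47.0), np.float64(47.04)]
```

Settled readings mix load and friction. Backing off 1 degree again separates them: a load near 0.09 would read about -0.04, and a load near 0.03 about +0.02.

apply_moves([
  [0.1, 0, 0, 0, 0, 0, -0.004],
  [0.1, 0, 0, 0, 0, 0, -0.004],
  [0.1, 0, 0, 0, 0, 0, -0.003],
  [0.1, 0, 0, 0, 0, 0, -0.001],
  [0.1, 0, 0, 0, 0, 0, 0],
  [0.1, 0, 0, 0, 0, 0, 0],
])

```text
time_s: 26.83
tcp_pos: [0.5114, 0.0432, 0.1313]
eef_rot: [-180.0, 0.0, -111.5]
contact_force: [4.3, 2.6, -3.8]
gripper_width: 0.015
gripper_force: 20.0
```

```bash
python3 t.py; python3 slot3.py
```

```text
26.9833 tau6 [-0.013 -0.017 -0.018 -0.018] Mz,yaw,j6,F,p [ 3.00000e-03 -1.11545e+02 -4.83131e+01  3.88610e+00  2.82930e+00
 -3.28480e+00  5.11400e-01  4.32000e-02  1.31300e-01]
ref (np.float64(47.19), np.float64(21.6), np.float64(17.32), 15372) now (np.float64(46.89), np.float64(21.7), np.float64(17.38), 15683) [np.float64(46.72), np.float64(46.62)]
```

Load now estimates to about 0.05, and about 0.06 at -112.6 degrees. I go forward to about -113.3: estimated load about 0.07, worst case 0.112, still inside the window. Then hold.

apply_moves([
  [0.1, 0, 0, 0, 0, 0, 0.004],
  [0.1, 0, 0, 0, 0, 0, 0.004],
  [0.1, 0, 0, 0, 0, 0, 0.004],
  [0.1, 0, 0, 0, 0, 0, 0.003],
  [0.1, 0, 0, 0, 0, 0, 0.002],
  [0.1, 0, 0, 0, 0, 0, 0.002],
  [0.1, 0, 0, 0, 0, 0, 0.001],
  [0.1, 0, 0, 0, 0, 0, 0],
  [0.1, 0, 0, 0, 0, 0, 0],
  [0.1, 0, 0, 0, 0, 0, 0],
  [0.1, 0, 0, 0, 0, 0, 0],
  [0.1, 0, 0, 0, 0, 0, 0],
  [0.1, 0, 0, 0, 0, 0, 0],
])

```text
time_s: 28.22
tcp_pos: [0.5114, 0.0432, 0.1313]
eef_rot: [-180.0, 0.0, -113.3]
contact_force: [3.7, 2.4, -3.4]
gripper_width: 0.0154
gripper_force: 20.0
```

```bash
python3 t.py; python3 slot3.py
```

```text
28.3667 tau6 [-0.065 -0.065 -0.065 -0.065] Mz,yaw,j6,F,p [ 8.830000e-02 -1.133407e+02 -5.011080e+01  3.901700e+00  2.414100e+00
 -2.965200e+00  5.114000e-01  4.320000e-02  1.313000e-01]
ref (np.float64(47.19), np.float64(21.6), np.float64(17.32), 15372) now (np.float64(47.17), np.float64(21.69), np.float64(17.38), 15570) [np.float64(47.02), np.float64(47.03)]
```

Run:
```python
from h import *
def patch(c):
    p=cv2.resize(c["frame"][240:288,292:350],None,fx=6,fy=6,interpolation=cv2.INTER_CUBIC)
    return cv2.cvtColor(p,cv2.COLOR_RGB2HSV)[...,1].astype(np.float32)
a=patch(np.load("wrist5.npy",allow_pickle=True).item()); m=np.zeros(a.shape,np.uint8)
cv2.ellipse(m,(int(29.6*6),int(25.3*6)),(66,56),0,0,360,255,-1)
for n in("wristN.npy",):
    b=patch(np.load(n,allow_pickle=True).item()); W=np.eye(2,3,dtype=np.float32)
    # known-rotation check of the estimator
    R=cv2.getRotationMatrix2D((178,152),2,1); t=cv2.warpAffine(a,R,a.shape[::-1])
    for nm,x in(("self+2",t),(n,b)):
        cc,W=cv2.findTransformECC(a,x,np.eye(2,3,dtype=np.float32),cv2.MOTION_EUCLIDEAN,(3,200,1e-7),m,5)
        print(nm,cc,np.degrees(np.arctan2(W[1,0],W[0,0])))
```

```text
self+2 0.9999467054143386 -2.0224967
wristN.npy 0.9988102755672988 -0.39926916
```

ECC shows only 0.4 degrees of slip, so the spindle turned with the gripper. With the torque bounds, the stop load is about 0.07 to 0.105, which is snug. It has now been held for more than 0.3 s. Next I release, lift and go above the large red cap.

apply_moves([
  [0.65, 0, 0, 0, 0, 0, 0],
  [0.65, 0, 0, 0, 0, 0, 0],
  [0.65, 0, 0, 0, 0, 0, 0],
  [0.65, 0, 0, -0.03, 0, 0, 0],
  [0.65, 0, 0, -0.035, 0, 0, 0],
  [0.65, 0, 0, -0.035, 0, 0, 0],
  [0.65, 0.0335, -0.01425, 0, 0, 0, 0],
  [0.65, 0.0335, -0.01425, 0, 0, 0, 0],
  [0.65, 0.0335, -0.01425, 0, 0, 0, 0],
  [0.65, 0.0335, -0.01425, 0, 0, 0, 0],
  [0.65, 0.0335, -0.01425, 0, 0, 0, 0],
  [0.65, 0.0335, -0.01425, 0, 0, 0, 0],
  [0.65, 0.0335, -0.01425, 0, 0, 0, 0],
  [0.65, 0.0335, -0.01425, 0, 0, 0, 0],
])

```text
time_s: 29.68
tcp_pos: [0.5088, -0.2499, 0.2314]
eef_rot: [179.9, -0.0, -113.3]
contact_force: [1.3, -0.1, 0.8]
gripper_width: 0.0569
gripper_force: 0.0
```

apply_moves([
  [0.65, 0, 0, 0, 0, 0, -0.0646],
  [0.65, 0, 0, 0, 0, 0, -0.0646],
  [0.65, 0, 0, 0, 0, 0, -0.0646],
  [0.65, 0, 0, 0, 0, 0, -0.0646],
  [0.65, 0, 0, 0, 0, 0, -0.0646],
  [0.65, 0, 0, 0, 0, 0, -0.0646],
  [0.65, 0, 0, 0, 0, 0, -0.0646],
  [0.65, 0, 0, 0, 0, 0, -0.0646],
  [0.65, 0, 0, 0, 0, 0, -0.0646],
  [0.65, 0, 0, 0.03, 0, 0, 0],
  [0.65, 0, 0, 0.03, 0, 0, 0],
  [0.65, 0, 0, 0, 0, 0, 0],
  [0.65, 0, 0, 0, 0, 0, 0],
])

```text
time_s: 30.77
tcp_pos: [0.5085, -0.2481, 0.1705]
eef_rot: [179.8, 0.1, -61.0]
contact_force: [-0.1, -0.2, 1.1]
gripper_width: 0.0571
gripper_force: 0.0
```

```bash
python3 w.py w6
cat > mc.py <<'E'
from h import *
c=np.load("wrist.npy",allow_pickle=True).item(); P,rw,o=pts(c); H,S,V=cv2.split(cv2.cvtColor(c["frame"],cv2.COLOR_RGB2HSV))
t=((H<8)|(H>172))&(S>130)&(abs(P[...,2]-.038)<.003)&(c["range_z"]>0)
k,l,st,ce=cv2.connectedComponentsWithStats(t.astype(np.uint8))
for i in range(1,k):
    if st[i,4]>60:
        r=rw[l==i]; q=(o+r*((.038-o[2])/r[:,2])[:,None])[:,:2].astype(np.float32)
        print(st[i],"circle",cv2.minEnclosingCircle(q),"mean",q.mean(0),"z",np.median(P[l==i][:,2]))
E
python3 mc.py
```

```text
{'time_s': 30.7667, 'joints': [-6.1852, 12.3943, -16.7707, 0.0191, -61.0919, 35.1785], 'tcp_pos': [0.5085, -0.2481, 0.1705], 'eef_rot': [179.7804, 0.1344, -60.9977], 'contact_force': [-0.078, -0.1898, 1.1344], 'moment': [0.0081, -0.0077, 0.0019]}
[[-0.874, -0.461, -0.155, 0.55], [-0.486, 0.831, 0.271, -0.322], [0.003, 0.312, -0.95, 0.341], [0.0, 0.0, 0.0, 1.0]]
[ 301  160   39   39 1187] circle ((0.5103209614753723, -0.2512439787387848), 0.020573794841766357) mean [ 0.5104323  -0.25143123] z 0.03838256036576737
```

View pics/w6.png

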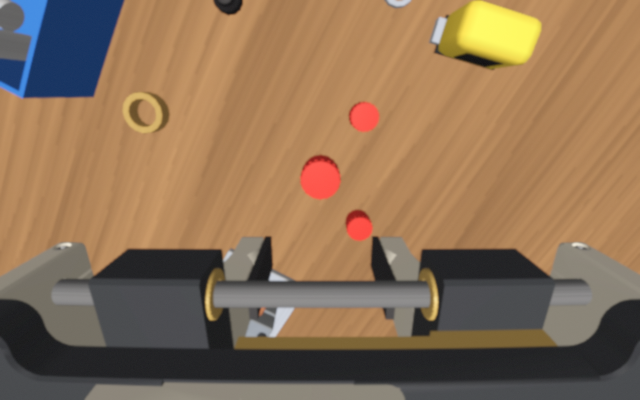

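The wrist view shows the large cap at (321,179), measured radius 20.6 mm, which is the 41 mm cap. The small caps at (365,117) and (359,226) stay clear of the fingers' line.

```bash
python3 t.py
python3 - <<'E'
from h import *
s=get_state(); a=np.radians(s["eef_rot"][2]); d=np.array([.5102,-.2498])-s["tcp_pos"][:2]
print(s["tcp_pos"],"tx,ty",d@[np.cos(a),np.sin(a)],d@[np.sin(a),-np.cos(a)])
E
```

```text
30.9667 tau6 [-0.003 -0.003 -0.003 -0.002] Mz,yaw,j6,F,p [ 6.30000e-03 -6.09739e+01  3.51834e+01  4.53300e-01 -2.73300e-01
  6.70500e-01  5.10600e-01 -2.48500e-01  1.72900e-01]
[ 0.51097697 -0.24845496  0.17329568] tx,ty 0.0007991292522223476 0.0013319930149481131
```

apply_moves([
  [0.65, 0.0008, 0.0013, 0.035, 0, 0, 0],
  [0.65, 0, 0, 0.035, 0, 0, 0],
  [0.65, 0, 0, 0.035, 0, 0, 0],
  [0.65, 0, 0, 0.03, 0, 0, 0],
  [0.65, 0, 0, 0.02, 0, 0, 0],
  [0.65, 0, 0, 0.015, 0, 0, 0],
  [0.65, 0, 0, 0, 0, 0, 0],
  [0.65, 0, 0, 0, 0, 0, 0],
  [0.3, 0, 0, 0, 0, 0, 0],
  [0.3, 0, 0, 0, 0, 0, 0],
  [0.3, 0, 0, 0, 0, 0, 0],
  [0.3, 0, 0, 0, 0, 0, 0],
  [0.3, 0, 0, 0, 0, 0, 0],
  [0.3, 0, 0, 0, 0, 0, 0],
], newtons=12)

```text
time_s: 32.13
tcp_pos: [0.5103, -0.2496, 0.0028]
eef_rot: [-179.9, -0.1, -61.0]
contact_force: [-1.0, 1.4, 7.5]
gripper_width: 0.0402
gripper_force: 12.0
```

```bash
python3 t.py; python3 w.py w7; python3 mc.py
```

```text
32.2833 tau6 [0.049 0.049 0.049 0.049] Mz,yaw,j6,F,p [-5.01000e-02 -6.09626e+01  3.53360e+01 -9.72200e-01  1.31980e+00
  7.53600e+00  5.10300e-01 -2.49600e-01  2.80000e-03]
{'time_s': 32.2833, 'joints': [-6.3187, 23.427, -27.1371, 0.0261, -39.3038, 35.3353], 'tcp_pos': [0.5103, -0.2496, 0.0028], 'eef_rot': [-179.9018, -0.0899, -60.9634], 'contact_force': [-0.804, 1.3818, 7.2831], 'moment': [0.4401, 0.3629, -0.0523]}
[[-0.874, -0.463, -0.148, 0.55], [-0.486, 0.831, 0.271, -0.324], [-0.002, 0.309, -0.951, 0.173], [0.0, 0.0, 0.0, 1.0]]
[ 280  231   83   50 3312] circle ((0.511027455329895, -0.25246649980545044), 0.021452587097883224) mean [ 0.5131597 -0.2564633] z 0.03837737011275749
```

apply_moves([
  [0.3, 0, 0, -0.02, 0, 0, 0],
  [0.3, 0, 0, -0.03, 0, 0, 0],
  [0.3, 0, 0, -0.035, 0, 0, 0],
  [0.3, 0, 0, -0.035, 0, 0, 0],
  [0.3, 0, 0, -0.035, 0, 0, 0],
  [0.3, 0, 0, -0.03, 0, 0, 0],
  [0.3, -0.0255, -0.0143, 0, 0, 0, 0],
  [0.3, -0.0255, -0.0143, 0, 0, 0, 0],
  [0.3, -0.0255, -0.0143, 0, 0, 0, 0],
  [0.3, -0.0255, -0.0143, 0, 0, 0, 0],
  [0.3, -0.0255, -0.0143, 0, 0, 0, 0],
  [0.3, -0.0255, -0.0143, 0, 0, 0, 0],
  [0.3, -0.0255, -0.0143, 0, 0, 0, 0],
  [0.3, -0.0255, -0.0143, 0, 0, 0, 0],
  [0.3, -0.0255, -0.0143, 0, 0, 0, 0],
  [0.3, -0.0255, -0.0143, 0, 0, 0, 0],
  [0.3, 0, 0, 0, 0, 0, 0],
  [0.3, 0, 0, 0, 0, 0, 0],
  [0.3, 0, 0, 0, 0, 0, 0],
  [0.3, 0, 0, 0, 0, 0, 0],
])

```text
time_s: 34.0
tcp_pos: [0.5104, 0.0423, 0.1865]
eef_rot: [-180.0, 0.0, -61.0]
contact_force: [-0.4, 0.9, -0.3]
gripper_width: 0.0406
gripper_force: 12.0
```

```bash
python3 t.py; python3 w.py w8
python3 - <<'E'
from h import *
s=get_state(); a=np.radians(s["eef_rot"][2]); X=np.array([np.cos(a),np.sin(a)]);Y=np.array([np.sin(a),-np.cos(a)]); t=s["tcp_pos"]
d=np.array([.5112,.0431])-t[:2]; print("tcp",t,"tx,ty",d@X,d@Y,"grip",s["gripper_width"],s["gripper_force"])
c=np.load("wrist.npy",allow_pickle=True).item(); P,rw,o=pts(c); H,S,V=cv2.split(cv2.cvtColor(c["frame"],cv2.COLOR_RGB2HSV))
red=((H<8)|(H>172))&(S>130)&(np.hypot(P[...,0]-t[0],P[...,1]-t[1])<.045)&(P[...,2]>.15)
q=P[red]; z=np.percentile(q[:,2],90); print("top z",z)
m=red&(abs(P[...,2]-z)<.004); r=rw[m]; g=(o+r*((z-o[2])/r[:,2])[:,None])[:,:2]-t[:2]
print("cap centre x_tool (top edge - r)",(g@X).max()-.0205," y range",(g@Y).min(),(g@Y).max(),"cam err x", np.array([.0001,-.0014])@X)
low=red&(P[...,2]<z-.008); q=P[low]; print("rim seen z",np.percentile(q[:,2],[1,5]), "front x of side",np.percentile((q[:,:2]-t[:2])@X,98)-.0205)
E
```

```text
34.15 tau6 [0.003 0.006 0.007 0.006] Mz,yaw,j6,F,p [-2.96000e-02 -6.10456e+01  2.24720e+00  7.70000e-03  1.86700e-01
 -2.16700e-01  5.10500e-01  4.21000e-02  1.86400e-01]
{'time_s': 34.15, 'joints': [26.6978, 6.4043, -21.956, -0.0011, -61.6405, 2.2409], 'tcp_pos': [0.5106, 0.0421, 0.1864], 'eef_rot': [179.9992, 0.001, -61.0618], 'contact_force': [0.4063, -0.3144, 0.0102], 'moment': [-0.0107, 0.059, -0.0103]}
[[-0.875, -0.461, -0.15, 0.551], [-0.485, 0.831, 0.271, -0.032], [-0.0, 0.31, -0.951, 0.357], [0.0, 0.0, 0.0, 1.0]]
tcp [0.5105992  0.04217828 0.18638254] tx,ty -0.0005158083046943872 -0.0009718410817404968 grip 0.04069451988922176 11.999607011675835
top z 0.2226392322481265
cap centre x_tool (top edge - r) 0.0029536665608833335  y range -0.020130816173477957 0.021684259233557608 cam err x 0.001273509828241413
rim seen z [0.18715415 0.19103978] front x of side 0.0019004264052797787
```

View pics/w8.png

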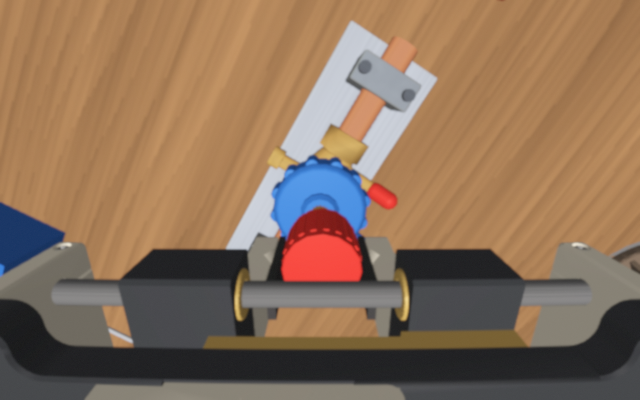

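The view shows the cap held upright at (322,260), above the handwheel, with the rest clear. I correct the centring and lower it to just above the collar.

apply_moves([
  [0.3, -0.0013, -0.0012, 0, 0, 0, 0],
  [0.3, 0, 0, 0, 0, 0, 0],
  [0.3, 0, 0, 0.01, 0, 0, 0],
  [0.3, 0, 0, 0.01, 0, 0, 0],
  [0.3, 0, 0, 0.01, 0, 0, 0],
  [0.3, 0, 0, 0.01, 0, 0, 0],
  [0.3, 0, 0, 0.003, 0, 0, 0],
  [0.3, 0, 0, 0, 0, 0, 0],
  [0.3, 0, 0, 0, 0, 0, 0],
  [0.3, 0, 0, 0, 0, 0, 0],
])

```text
time_s: 35.03
tcp_pos: [0.5114, 0.0448, 0.1437]
eef_rot: [-180.0, -0.0, -61.0]
contact_force: [0.3, -0.6, 0.2]
gripper_width: 0.0403
gripper_force: 12.0
```

```bash
python3 t.py
```

```text
35.1833 tau6 [-0. -0.  0.  0.] Mz,yaw,j6,F,p [-2.5000e-03 -6.0976e+01  2.0672e+00 -1.6190e-01  4.1000e-03 -2.0280e-01
  5.1140e-01  4.4800e-02  1.4380e-01]
```

apply_moves([
  [0.3, 0.0006, 0.0008, 0, 0, 0, 0],
  [0.3, 0, 0, 0, 0, 0, 0],
  [0.3, 0, 0, 0.002, 0, 0, 0],
  [0.3, 0, 0, 0.002, 0, 0, 0],
  [0.3, 0, 0, 0.002, 0, 0, 0],
  [0.3, 0, 0, 0, 0, 0, 0],
  [0.3, 0, 0, 0, 0, 0, 0],
])

```text
time_s: 35.77
tcp_pos: [0.5105, 0.0437, 0.1371]
eef_rot: [180.0, 0.0, -61.0]
contact_force: [0.6, -0.7, -0.7]
gripper_width: 0.0406
gripper_force: 12.0
```

```bash
python3 t.py
```

```text
35.9167 tau6 [-0. -0. -0. -0.] Mz,yaw,j6,F,p [-8.20000e-03 -6.09818e+01  2.14300e+00 -1.90500e-01  6.70000e-03
  3.18000e-02  5.10600e-01  4.37000e-02  1.37300e-01]
```

apply_moves([
  [0.3, 0, 0, 0.001, 0, 0, 0],
  [0.3, 0, 0, 0.001, 0, 0, 0],
  [0.3, 0, 0, 0.0005, 0, 0, 0],
  [0.3, 0, 0, 0, 0, 0, 0],
  [0.3, 0, 0, 0, 0, 0, 0],
])

```text
time_s: 36.33
tcp_pos: [0.5106, 0.0438, 0.1349]
eef_rot: [-180.0, 0.0, -61.0]
contact_force: [-0.1, 0.8, -0.2]
gripper_width: 0.0403
gripper_force: 12.0
```

```bash
python3 t.py
```

```text
36.4833 tau6 [-0. -0. -0. -0.] Mz,yaw,j6,F,p [-1.6400e-02 -6.0985e+01  2.1424e+00 -1.5030e-01  6.3780e-01  4.1200e-02
  5.1060e-01  4.3700e-02  1.3490e-01]
```

No side force and nearly seated. I release it to drop the last fraction of a millimetre, back off upward and check.

apply_moves([
  [0.65, 0, 0, 0, 0, 0, 0],
  [0.65, 0, 0, 0, 0, 0, 0],
  [0.65, 0, 0, 0, 0, 0, 0],
  [0.65, 0, 0, -0.02, 0, 0, 0],
  [0.65, 0, 0, -0.035, 0, 0, 0],
  [0.65, 0, 0, -0.035, 0, 0, 0],
  [0.65, 0, 0, -0.03, 0, 0, 0],
  [0.65, 0, 0, 0, 0, 0, 0],
  [0.65, 0, 0, 0, 0, 0, 0],
  [0.65, 0, 0, 0, 0, 0, 0],
])

```text
time_s: 37.32
tcp_pos: [0.5103, 0.0438, 0.2545]
eef_rot: [180.0, 0.0, -61.0]
contact_force: [-0.1, 0.6, -0.5]
gripper_width: 0.0571
gripper_force: 0.0
```

```bash
python3 t.py; python3 w.py w9
python3 - <<'E'
from h import *
for n in("wrist","scene","side"):
    c=np.load("wrist.npy",allow_pickle=True).item() if n=="wrist" else capture(n); P,rw,o=pts(c); H,S,V=cv2.split(cv2.cvtColor(c["frame"],cv2.COLOR_RGB2HSV))
    near=np.hypot(P[...,0]-.512,P[...,1]-.043)<.045
    red=((H<8)|(H>172))&(S>130)&near&(P[...,2]>.128)
    top=red&(P[...,2]>.165); r=rw[top]; q=(o+r*((.170-o[2])/r[:,2])[:,None])[:,:2].astype(np.float32)
    A=np.c_[P[top][:,:2]-P[top][:,:2].mean(0),np.ones(top.sum())]; sl=np.linalg.lstsq(A,P[top][:,2],rcond=None)[0]
    b=(H>98)&(H<125)&(S>120)&near&(abs(P[...,2]-.132)<.004)
    print(n,top.sum(),"top z",np.median(P[top][:,2]).round(4),"slope",sl[:2].round(3),"circle",cv2.minEnclosingCircle(q),"face z",np.median(P[b][:,2]).round(4))
E
python3 - <<'E'
import sys; sys.path.insert(0,'.')
from h import *
f=np.load("wrist.npy",allow_pickle=True).item()["frame"]; save("w9c",cv2.resize(f[130:270,240:400],None,fx=4,fy=4,interpolation=cv2.INTER_CUBIC))
E
```

```text
37.4667 tau6 [ 0.001  0.001  0.    -0.   ] Mz,yaw,j6,F,p [-3.30000e-03 -6.09911e+01  2.14260e+00  3.43000e-02 -5.99000e-02
 -1.86200e-01  5.10100e-01  4.36000e-02  2.54000e-01]
{'time_s': 37.4667, 'joints': [26.8734, 3.6881, -15.8948, -0.0138, -70.5392, 2.143], 'tcp_pos': [0.51, 0.0435, 0.2537], 'eef_rot': [179.8785, 0.0175, -60.9883], 'contact_force': [-0.1455, -0.3667, 0.0061], 'moment': [-0.0554, 0.0606, 0.0237]}
[[-0.874, -0.462, -0.152, 0.551], [-0.486, 0.831, 0.27, -0.031], [0.002, 0.31, -0.951, 0.424], [0.0, 0.0, 0.0, 1.0]]
wrist 1586 top z 0.1704 slope [-0.01   0.018] circle ((0.511354386806488, 0.041183896362781525), 0.021150458604097366) face z 0.1321
scene 136 top z 0.1694 slope [ 0.01 -0.03] circle ((0.5129592418670654, 0.04350390285253525), 0.021820832043886185) face z 0.1313
side 135 top z 0.1702 slope [0.03  0.058] circle ((0.508691668510437, 0.04151195287704468), 0.023776357993483543) face z 0.1319
```

```bash
ls pics
```

```text
scene0.png
side0.png
side4.png
sidecrop.png
w1.png
w2.png
w3.png
w3c.png
w4.png
w5c.png
w6.png
w7.png
w8.png
w9.png
w9c.png
```

View pics/w9c.png

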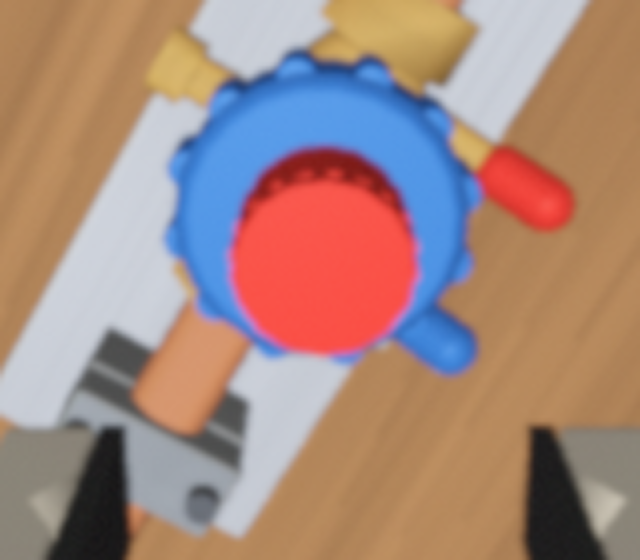

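The crop shows the cap square on the handwheel, its top centred at (322,265), with the fingers well clear. Top minus face is 38.3 mm, so the cap is fully home. Handing in.

```bash
python3 -c "from plant import close_job; print(close_job())"
```

```text
the job is handed in; nothing more can be done
None
```

I handed the job in at about 38 s. The spindle is snug on its stop at an estimated 0.07–0.105 N m, inferred from torque and angle rather than read directly. The 41 mm red cap is fully home, square and released. The handwheel's white mark was hidden by the cap at the end, so I infer from the low torque that the wheel did not turn.

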